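Blot a rubber stamp and hang it on the carousel's empty hook

TASK

Put the loose rubber stamp away. First turn the stamp carousel so that its empty hook is at the front, over the tongue of the foot; then stand the stamp upright, rubber face down, wholly on the blotting pad and let go of it there for a moment; then pick it up again and hang it by its neck on the empty hook, knob resting on the prongs, the hook still at the front. Leave the other things on the desk where they are.

Things in the scene. Friction and masses are not known exactly. Their poses are not given: they have to be found in the camera images.
- rack: Fixed stand of the rubber-stamp carousel (screwed down): round steel foot 170 mm across, 12 mm thick, with a flat tongue 34 mm wide, 8 mm thick, reaching out over the desk to 152 mm from the axis, which marks the front. Origin: centre of the foot's underside, on the turning axis. Its -x axis points along the tongue to the front; z up.
- turret (a joint): Turn of the carousel about its vertical axis, rad, counter-clockwise from above positive, no stops, turns either way; light friction (0.06 N m) holds it where it is left. At 0 the empty fork points to the rack's +x (back), at +pi or -pi to the front tongue.
- hub (a point): Centre of the turret's top, on the axis: a black disc 100 mm across, top face 135 mm above the desk, with the turning peg on it. Under it six fork hooks stick out 60 degrees apart; five hold stamps like the loose one (fixed there, knob tops 141 mm above the desk, blocks and forks reach up to 114 mm from the axis), one is empty.
- hook (a point): Seat of the empty fork hook: midway between its two prongs, 84 mm from the axis, level with their upper edge, 115 mm above the desk; turns with the turret. The prongs are 7 mm round bars running radially out, 17 mm apart in the clear, closed inside by a cross-bar (outer edge 74.5 mm from the axis). A stamp hangs with its neck between them and the underside of its knob on them.
- fork_end (a point): Middle between the empty fork's two raised tips, 111 mm from the axis, turns with the turret. From 104 mm to their ends at 114 mm from the axis the prongs rise to 7 mm above their upper edge, so a knob must be carried in over the tips and then lowered; seated it has about 6 mm of radial play.
- peg (a point): Top centre of the upright steel turning peg, 14 mm in diameter and 34 mm tall (its top 169 mm above the desk), 36 mm from the turning axis straight across from the empty fork; turns with the turret. Pushed round in a circle it turns the carousel; held in the fingers too, if the hand turns along with it (else it may roll out).
- stamp: The loose wooden hand stamp, 90 g or so, 76 mm tall, at first lying on its side. Origin: centre of its rubber face; its z axis runs from the face up to the knob. Along z: rectangular block 40 (x) by 34 (y) mm from 0 to 20 mm, round neck 12 mm in diameter from 20 to 50 mm, round knob 34 mm in diameter from 50 to 76 mm. Lying, its axis is level, 17 mm above the desk.
- shoulder (a point): Point on the stamp's axis at the underside of its knob, 50 mm above the rubber face.
- blotter: Blotting pad, fixed: grey plate 140 (x) by 110 (y) mm covered with paper, top surface 6 mm above the desk. Origin: centre of its underside, z up.
- mug: Bystander: white mug, 80 mm across, 90 mm high. Origin: centre of its underside, standing on the desk.
- stapler: Bystander: black stapler, 130 x 32 x 44 mm. Origin: centre of its underside, standing on the desk.
- ink_tin: Bystander: flat closed ink-pad tin, 72 x 112 x 18 mm. Origin: centre of its underside, standing on the desk.
- calculator: Bystander: desk calculator, 150 x 100 x 15 mm. Origin: centre of its underside, standing on the desk.
- ink_bottle: Bystander: small ink bottle, 36 mm across, 70 mm high. Origin: centre of its underside, standing on the desk.
- punch: Bystander: hole punch, 75 x 110 x 52 mm. Origin: centre of its underside, standing on the desk.
- tape: Bystander: tape dispenser, 140 x 50 x 74 mm. Origin: centre of its underside, standing on the desk.
Mind the look-alikes: they are no part of the job. What is shaped like the stamp but red is not meant.

How it is judged:
By the outcome, as a careful person would: the job done as asked, in the order asked, and still so for the second after the job is handed in, with the robot touching nothing.
It also fails if it takes over 72 s, if anything falls off the work surface, if the arm or the gripper's body presses on something with over 40 N, if the wrist force passes 120 N, or if a joint passes its speed limit or range.

ROBOT

A 7-joint arm with a two-finger parallel gripper is mounted at the origin on the work surface. World frame = base frame: x ahead of the robot, y to its left, z up, the work surface at z = 0. Lengths are in m, angles in rad, forces in N, time in s.
With the tool pointing down it reaches from about 0.425 to 0.925 m from the base axis. Payload 6.8 kg.
Tool frame: the origin (TCP) lies between the finger pads; the fingertips stand 11 mm ahead of it and the grasp point (between the pads) lies 8 mm behind it; z points along the fingers, y is the line along which they close (so a half turn about z gives the same grasp; the last joint's range is limited). The gripper opens to 85 mm and grips with 20 to 120 N. Pads are 22 mm wide; open, the fingers measure 114 mm over their backs; the gripper's body (76 mm by 85 mm) begins 54 mm behind the grasp point. The pads swing forward as they close: fully open they stand 13 mm farther back than shut.
Start: joints at [-1.256, 0.477, 0.022, 1.555, -0.011, 1.109, -0.083], TCP at [0.277, 0.616, 0.242] pointing down, gripper open.
Joint ranges: [-2.96, 2.96], [-0.34, 2.1], [-1.41, 1.46], [0.24, 2.44], [-1.37, 4.51], [0.17, 1.92], [-2.96, 2.96]. Speed limits (rad/s): [2.39, 2.39, 3.14, 3.14, 3.14, 3.14, 3.14].

INTERFACE

Orientations are given as a rotation vector (axis times angle).
In Python, from bench import r gives the robot as it stands.
- The arm moves only by the tool send_rows, never from a script. Its argument "deltas" is a list of rows, each an object of numbers: "dx", "dy", "dz": the shift along the world's x, y, z in mm; "rx", "ry", "rz": the turn, a rotation vector about the world's x, y, z in degrees. A call has 1 to 5 rows; each row is the pose to reach, as a shift and turn from the pose commanded when the call began; what a row does not reach only later rows make up. A row lasts 1/12 s, in which the tool goes at most 41.7 mm and 7.16 degrees, less where a joint would pass 70% of its speed; a pose out of reach is approached as far as the arm can. A call with a gripper value outside its range is refused whole. "jaw" is the finger opening in mm, from 0 to 85.4, set as the call begins (left out, the last holds). The fingers move at their own pace and stop on an object; "newtons" is the grip in N (left out, the last holds). Time passes only in rows, so rows that repeat a pose let the fingers close. It gives the time, the measured TCP pose, the force, the opening and the grip force at its end, in the units of the state.
- r.get_obs(): the state, without advancing time (a new reading comes with each control period).
- r.grab_frame(name): name is "side" or "top"; returns a dict with "frame" (480x640x3 uint8, blue, green, red), "z_map" (480x640 float32, m along the optical axis (not along the pixel's ray), 0 where there is no reading), "vertical_fov" (degrees; the focal length in pixels is half the picture's height over the tangent of half this angle, whatever the lens; pixels are square), "cx", "cy" (the principal point, pixels), "distortion" ([k1, k2, p1, p2, k3] as OpenCV has them; the pictures are not rectified), "xyz" and "orientation" of the camera in the world. Camera axes: x right, y down, z forward; pixel columns grow to the right and rows downward; lengths in m; the calibration is good to about 2 mm. A picture is of the moment at which its call begins.
- r.hand_in(): hands the job in; it is judged then, once.
The state is a dict: "clock": time; "joints": joint angles; "qvel": joint speeds; "tau": joint torques, N m; "tcp_pos": TCP position; "orientation": TCP orientation; "contact_force": force on the tool from outside, world axes, zero at the start; "moment": the same for the moment, N m; "grip_width": finger opening in m; "gripper_force": force on a finger pad.
Only numpy, scipy, OpenCV 4.12 (cv2) and the standard library are available. Lean on these libraries where they do the work, as an engineer would, in place of code of your own. Each camera call takes 0.05 s, during which the arm holds its last target. There are 200 camera calls.

## Working session

There is one attempt and no reset: what is moved stays moved. The work goes in short steps, Python scripts to look and compute and a tool call to move; the robot and the scene stay as the last step left them, time stands still between calls to the robot, and variables do not carry over. Pictures are saved under pics/ and viewed, at most 10 in all, crops included, and the job is handed in when it is done.

Besides the shell and the picture viewer there is one more tool, called by a JSON object that holds its "fn" and its "kwargs". send_rows: Moves the arm, as the interface text tells. Its arguments: {"type":"object","properties":{"deltas":{"type":"array","items":{"type":"object","properties":{"dx":{"type":"number"},"dy":{"type":"number"},"dz":{"type":"number"},"rx":{"type":"number"},"ry":{"type":"number"},"rz":{"type":"number"}}}},"jaw":{"type":"number"},"newtons":{"type":"number"}},"required":["deltas"]}

```bash
ls; mkdir -p pics
cat > h.py <<'E'
import numpy as np, cv2, pickle
from scipy.spatial.transform import Rotation as R
def grab(n):
    from bench import r
    f=r.grab_frame(n); f=dict(f)
    h,w=f['frame'].shape[:2]
    fl=h/2/np.tan(np.radians(f['vertical_fov'])/2)
    f['K']=np.array([[fl,0,f['cx']],[0,fl,f['cy']],[0,0,1]]); f['D']=np.array(f['distortion'],float)
    o=np.array(f['orientation'],float); f['R']=(R.from_rotvec(o) if o.shape==(3,) else R.from_matrix(o)).as_matrix()
    f['t']=np.array(f['xyz'],float); return f
def ray(f,uv):
    p=cv2.undistortPoints(np.array(uv,float).reshape(-1,1,2),f['K'],f['D'])[:,0]
    return np.c_[p,np.ones(len(p))]@f['R'].T
def onz(f,uv,z):
    d=ray(f,uv); return f['t']+d*((z-f['t'][2])/d[:,2])[:,None]
def pts(f):
    h,w=f['z_map'].shape; u,v=np.meshgrid(np.arange(w),np.arange(h))
    P=f['t']+ray(f,np.stack([u,v],-1).reshape(-1,2))*f['z_map'].reshape(-1,1)
    P=P.reshape(h,w,3); P[f['z_map']==0]=np.nan; return P
def px(f,X):
    return cv2.projectPoints((np.atleast_2d(X)-f['t'])@f['R'],np.zeros(3),np.zeros(3),f['K'],f['D'])[0][:,0]
E
python3 - <<'E'
from h import *
for n in ['top','side']:
    f=grab(n); pickle.dump(f,open(n+'0.pkl','wb')); cv2.imwrite(f'pics/{n}0.png',f['frame'])
    print(n,f['t'],f['R'].round(3).tolist(),f['vertical_fov'],f['D'])
from bench import r
print(r.get_obs())
E
```

```text
pics
top [0.26852506 0.02282693 1.51680757] [[0.018, -0.987, 0.16], [-1.0, -0.016, 0.009], [-0.006, -0.16, -0.987]] 43.173709463739186 [-0.21164049  0.          0.          0.          0.        ]
side [ 0.2341805  -0.56048838  0.73714358] [[0.905, -0.279, 0.321], [-0.425, -0.629, 0.651], [0.021, -0.726, -0.687]] 57.665319485324254 [-0.09241031  0.          0.          0.          0.        ]
{'clock': 0.1, 'joints': array([-1.25609985,  0.47775387,  0.02233866,  1.55633574, -0.01148586,
        1.10936499, -0.08312011]), 'qvel': array([ 0.0006768 , -0.00172022, -0.00045509, -0.0042497 , -0.00156683,
       -0.00083567, -0.00040235]), 'tau': array([ 4.11379311e-03, -5.97761142e+01,  1.61363594e+00, -2.81955421e+01,
        1.28462017e-02,  5.03115487e-03,  4.84953466e-05]), 'tcp_pos': array([0.27675459, 0.6150743 , 0.24140556]), 'orientation': array([-6.59128465e-01, -3.07143612e+00,  2.69968529e-03]), 'contact_force': array([ 0.27242448, -0.06255483, -0.07380736]), 'moment': array([-0.01011071, -0.0173365 , -0.01492512]), 'gripper_force': 0.0, 'grip_width': 0.08562238600443593}
```

View pics/top0.png

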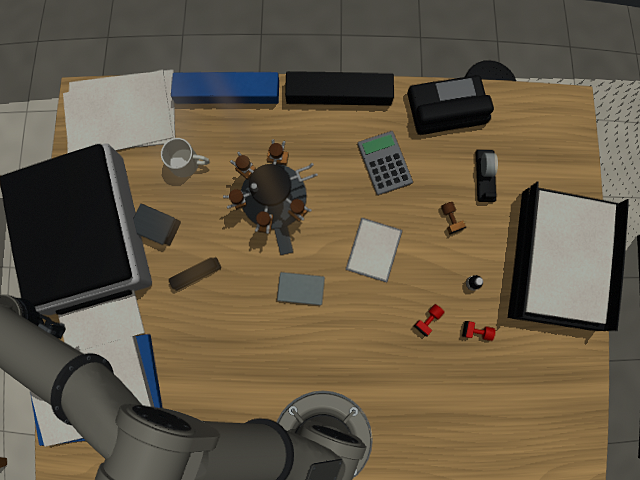

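View pics/side0.png

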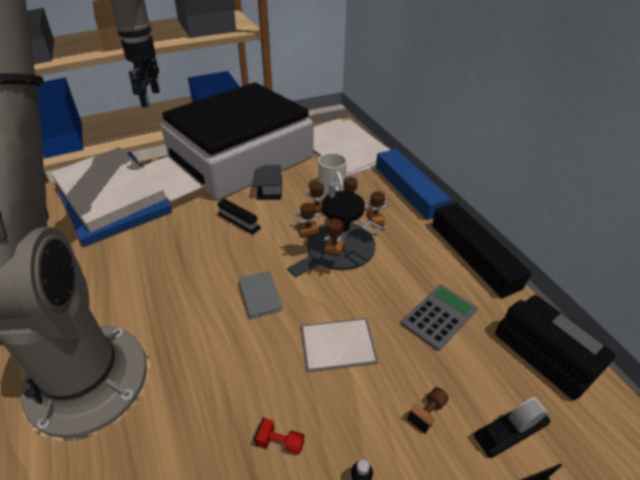

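The top view shows the carousel at about (271,185), its empty fork pointing right at (305,172), the peg at (253,185) and the tongue at (285,243). The blotter is at (375,250).

There are three stamp-like loose things: brown at (452,218), red at (430,320) and red at (478,331). The brown one fits, since red is excluded. I'll confirm it in a crop.

Run:
```python
from h import *
T=pickle.load(open('top0.pkl','rb')); S=pickle.load(open('side0.pkl','rb'))
a=cv2.resize(T['frame'][135:260,220:345],(500,500),interpolation=cv2.INTER_CUBIC)
b=cv2.resize(T['frame'][190:250,425:485],(300,300),interpolation=cv2.INTER_CUBIC)
c=cv2.resize(S['frame'][380:440,400:460],(300,200),interpolation=cv2.INTER_CUBIC)
cv2.imwrite('pics/crop.png',np.hstack([a,np.vstack([b,c])]))
def brown(f):
    h=cv2.cvtColor(f['frame'],cv2.COLOR_BGR2HSV)
    return h
for n,f,box,bb in [('top',T,(425,190,485,250),(335,205,415,295)),('side',S,(400,375,460,440),(290,310,390,375))]:
    P=pts(f)
    x0,y0,x1,y1=box
    Q=P[y0:y1,x0:x1]; m=(Q[...,2]>0.010)&(Q[...,2]<0.06)
    q=Q[m]; c=np.median(q,0); u,s,vt=np.linalg.svd(q[:,:2]-q[:,:2].mean(0),full_matrices=False)
    d=vt[0]; t=(q[:,:2]-q[:,:2].mean(0))@d
    print(n,'stamp n',m.sum(),'mean',q.mean(0),'dir',d,'ext',t.min(),t.max(),'zmax',np.percentile(q[:,2],[50,90,99]),'table',np.nanmedian(Q[~m][:,2]))
    nrm=np.array([-d[1],d[0]]); w=(q[:,:2]-q[:,:2].mean(0))@nrm
    for lo in np.arange(-.05,.05,.008):
        k=(t>=lo)&(t<lo+.008)
        if k.sum()>2: print('  %.3f n%d w %.3f..%.3f z %.3f'%(lo,k.sum(),w[k].min(),w[k].max(),q[k,2].max()))
    x0,y0,x1,y1=bb
    h=cv2.cvtColor(f['frame'],cv2.COLOR_BGR2HSV)[y0:y1,x0:x1]
    m=((h[...,1]<45)&(h[...,2]>120)).astype(np.uint8)
    cs=max(cv2.findContours(m,0,1)[0],key=cv2.contourArea)+np.array([x0,y0])
    w3=onz(f,cs.reshape(-1,2),.006)[:,:2]
    r=cv2.minAreaRect((w3*1000).astype(np.float32)); print(' blotter',r,'depth z',np.nanmedian(P[y0:y1,x0:x1][m>0][:,2]))
# carousel
for n,f,box in [('top',T,(220,135,330,260)),('side',S,(285,165,400,285))]:
    P=pts(f);x0,y0,x1,y1=box;Q=P[y0:y1,x0:x1];I=f['frame'][y0:y1,x0:x1]
    v=I.max(-1)
    m=(abs(Q[...,2]-.135)<.006)&(v<60)
    nlab,lab,st,ce=cv2.connectedComponentsWithStats(m.astype(np.uint8))
    k=1+np.argmax(st[1:,4]); cs=max(cv2.findContours((lab==k).astype(np.uint8),0,1)[0],key=cv2.contourArea)
    w=onz(f,cs.reshape(-1,2)+[x0,y0],.135)[:,:2]
    print(n,'hub',cv2.minEnclosingCircle((w*1000).astype(np.float32)),'z',np.median(Q[lab==k][:,2]))
    m=(Q[...,2]>.142)&(Q[...,2]<.18); print(' peg-ish',np.c_[Q[m][:,:3]].round(3)[:12].tolist())
    m=(Q[...,2]>.132)&(Q[...,2]<.146)&(I[...,2].astype(int)-I[...,0]>25)
    nl,lab,st,ce=cv2.connectedComponentsWithStats(m.astype(np.uint8))
    for k in range(1,nl):
        if st[k,4]>15: print('  knob',st[k,4],Q[lab==k].mean(0).round(4))
```

```text
top stamp n 432 mean [ 0.56675445 -0.33346092  0.02754596] dir [-0.69525281  0.71876528] ext -0.09737789681176438 0.0834733448254089 zmax [0.0293702  0.03670704 0.04112404] table 0.0005979550245160947
  -0.018 n4 w -0.031..0.067 z 0.027
  -0.010 n20 w -0.043..-0.009 z 0.034
  -0.002 n32 w -0.039..-0.011 z 0.039
  0.006 n70 w -0.057..0.037 z 0.042
  0.014 n106 w -0.099..0.038 z 0.039
  0.022 n45 w -0.032..0.034 z 0.040
  0.030 n27 w 0.009..0.032 z 0.039
  0.038 n32 w 0.007..0.027 z 0.042
  0.046 n12 w 0.003..0.073 z 0.035
 blotter ((475.6339416503906, -122.1603012084961), (100.78308868408203, 131.57952880859375), 73.63542938232422) depth z 0.006464785780509796
side stamp n 789 mean [ 0.55165197 -0.32295772  0.02760981] dir [-0.9337528  -0.35791859] ext -0.046537220408688705 0.03188737913681958 zmax [0.03028344 0.03424916 0.03598527] table -6.281029785509817e-05
  -0.050 n22 w -0.014..0.012 z 0.034
  -0.042 n76 w -0.017..0.015 z 0.036
  -0.034 n78 w -0.018..0.015 z 0.036
  -0.026 n141 w -0.017..0.015 z 0.035
  -0.018 n21 w -0.005..0.003 z 0.025
  -0.010 n24 w -0.006..0.004 z 0.025
  -0
[... 708 characters left out ...]
6914 0.1229 0.1408]
  knob 129 [0.6612 0.2008 0.1406]
  knob 134 [0.5776 0.2131 0.1412]
  knob 134 [0.5555 0.0692 0.1412]
  knob 141 [0.5251 0.1467 0.1407]
side hub ((607.8917236328125, 132.270751953125), 52.83417510986328) z 0.13523450397912296
 peg-ish [[0.662, 0.217, 0.142], [0.664, 0.215, 0.143], [0.665, 0.214, 0.143], [0.668, 0.214, 0.142], [0.653, 0.216, 0.143], [0.659, 0.212, 0.143], [0.669, 0.209, 0.142], [0.651, 0.212, 0.142], [0.655, 0.21, 0.143], [0.657, 0.209, 0.143], [0.661, 0.206, 0.144], [0.664, 0.207, 0.142]]
  knob 107 [0.6591 0.1983 0.14  ]
  knob 115 [0.5744 0.2111 0.1399]
  knob 131 [0.6887 0.1213 0.1399]
  knob 145 [0.5235 0.1458 0.14  ]
  knob 152 [0.5548 0.0677 0.1401]
```

View pics/crop.png

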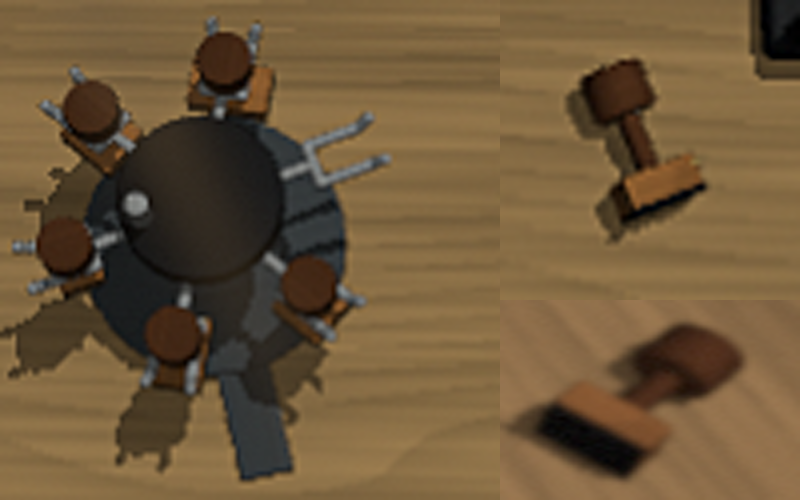

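The crop confirms it: the loose stamp is wood-brown, lying with its knob at the upper left (top ≈ (448,208)) and its block with black rubber at (456,228). The empty fork points right, the peg is opposite it at (254,186), and the tongue points down.

Run:
```python
from h import *
from scipy.optimize import least_squares
T=pickle.load(open('top0.pkl','rb')); S=pickle.load(open('side0.pkl','rb'))
K={'top':[[.6914,.1229],[.6612,.2008],[.5776,.2131],[.5251,.1467],[.5555,.0692]],'side':[[.6887,.1213],[.6591,.1983],[.5744,.2111],[.5235,.1458],[.5548,.0677]]}
for n,k in K.items():
    k=np.array(k); g=np.radians([60,120,180,240,300])
    fn=lambda p:(np.c_[p[0]+p[3]*np.cos(p[2]+g),p[1]+p[3]*np.sin(p[2]+g)]-k).ravel()
    s=least_squares(fn,[.607,.134,np.radians(-68),.084]); print(n,'axis',s.x[:2],'fork deg',np.degrees(s.x[2]),'r',s.x[3],'res',abs(s.fun).max())
for n,f in [('top',T),('side',S)]:
    P=pts(f); C=np.array([.6065,.133])
    Rr=np.hypot(P[...,0]-C[0],P[...,1]-C[1]); I=f['frame'].astype(int)
    sat=I.max(-1)-I.min(-1)
    m=(Rr>.105)&(Rr<.16)&(P[...,2]<.016)&(sat<18)&(P[...,0]<C[0]-.08)&(abs(P[...,1]-C[1]+.02)<.05)
    nl,lab,st,ce=cv2.connectedComponentsWithStats(m.astype(np.uint8)); k=1+np.argmax(st[1:,4])
    q=P[lab==k]; c=q.mean(0); print(n,'tongue n',st[k],'c',c,'deg',np.degrees(np.arctan2(c[1]-C[1],c[0]-C[0])),'rmax',Rr[lab==k].max())
    r=cv2.minAreaRect((q[:,:2]*1000).astype(np.float32));print(r)
    # peg: grey bright on disc
uv=[[254,186]];print('peg top',onz(T,uv,.169))
for f,b in[(T,(436,198,470,240)),(S,(400,375,460,440))]:
    x0,y0,x1,y1=b;I=f['frame'][y0:y1,x0:x1];h=cv2.cvtColor(I,cv2.COLOR_BGR2HSV)
    P=pts(f)[y0:y1,x0:x1]
    m=((P[...,2]>.012)&(P[...,2]<.06)).astype(np.uint8)
    kn=((h[...,0]<=9)|(h[...,0]>170))&(h[...,1]>100)&(h[...,2]<120)&(P[...,2]>.02); cc=np.argwhere(kn)[:,::-1]+[x0,y0]
    print('knob px',len(cc),cc.mean(0),onz(f,[cc.mean(0)],.028))
print('hook px dbg', px(T,[.5815,-.3115,.034]),px(S,[.5815,-.3115,.034]))
```

```text
top axis [0.60833573 0.13488088] fork deg -68.47644145442975 r 0.08416467914139728 res 0.0005869831448802321
side axis [0.60626814 0.13328984] fork deg -68.36371846673703 r 0.08364409749459804 res 0.0010274508371204139
top tongue n [277 235  16  20 233] c [0.48291978 0.10323265 0.00813525] deg -166.45688788928695 rmax 0.15010809210880782
((483.07415771484375, 103.59102630615234), (45.71923828125, 33.18678665161133), 14.219535827636719)
side tongue n [289 260  22  16 199] c [0.48319144 0.10080045 0.00804669] deg -165.36516196818144 rmax 0.1498466725592764
((483.03271484375, 101.6913070678711), (44.74086380004883, 30.598852157592773), 17.17601776123047)
peg top [[0.59429318 0.16761854 0.169     ]]
knob px 2 [442.5 208. ] [[ 0.57995433 -0.29454581  0.028     ]]
knob px 27 [433.07407407 400.11111111] [[ 0.56751523 -0.31359783  0.028     ]]
hook px dbg [[449.57241852 207.05693051]] [[439.5855907  394.37022814]]
```

{"fn": "send_rows", "kwargs": {"deltas": [{"dx":20,"dy":-30,"rz":-3},{"dx":43,"dy":-62,"rz":-6},{"dx":66,"dy":-94,"rz":-9},{"dx":89,"dy":-126,"rz":-12},{"dx":112,"dy":-158,"rz":-15}], "jaw": 40}}

```text
$.deltas[0]: bad value
```

{"fn": "send_rows", "kwargs": {"deltas": [{"dx":23,"dy":-32,"rz":-3},{"dx":46,"dy":-64,"rz":-6},{"dx":69,"dy":-96,"rz":-9},{"dx":92,"dy":-128,"rz":-12},{"dx":114,"dy":-160,"rz":-15}]}}

```text
$.deltas[0]: bad value
```

{"fn": "send_rows", "kwargs": {"deltas": [{"dx":23,"dy":-32,"rz":-4},{"dx":46,"dy":-65,"rz":-8},{"dx":69,"dy":-97,"rz":-11},{"dx":91,"dy":-129,"rz":-14.2},{"dx":91,"dy":-129,"rz":-14.2}]}}

```text
$.deltas[0]: bad value
```

{"fn": "send_rows", "kwargs": {"deltas": [{"dx":20,"dy":-30,"dz":0,"rx":0,"ry":0,"rz":-3},{"dx":43,"dy":-62,"dz":0,"rx":0,"ry":0,"rz":-6},{"dx":66,"dy":-94,"dz":0,"rx":0,"ry":0,"rz":-9},{"dx":89,"dy":-126,"dz":0,"rx":0,"ry":0,"rz":-12},{"dx":112,"dy":-158,"dz":0,"rx":0,"ry":0,"rz":-15}], "jaw": 40}}

```text
clock: 0.52
tcp_pos: [0.3896, 0.4557, 0.2419]
orientation: [-1.058, -2.958, 0.001]
contact_force: [1.0, 0.4, 0.1]
grip_width: 0.0399
gripper_force: 0.0
```

{"fn": "send_rows", "kwargs": {"deltas": [{"dx":23,"dy":-32,"dz":0,"rx":0,"ry":0,"rz":-3},{"dx":46,"dy":-64,"dz":0,"rx":0,"ry":0,"rz":-6},{"dx":69,"dy":-96,"dz":0,"rx":0,"ry":0,"rz":-9},{"dx":92,"dy":-128,"dz":0,"rx":0,"ry":0,"rz":-12},{"dx":114,"dy":-160,"dz":0,"rx":0,"ry":0,"rz":-15}]}}

```text
clock: 0.93
tcp_pos: [0.5037, 0.2956, 0.2421]
orientation: [-1.435, -2.794, 0.0]
contact_force: [1.1, -0.1, 0.5]
grip_width: 0.0398
gripper_force: 0.0
```

{"fn": "send_rows", "kwargs": {"deltas": [{"dx":23,"dy":-32,"dz":0,"rx":0,"ry":0,"rz":-4},{"dx":46,"dy":-65,"dz":0,"rx":0,"ry":0,"rz":-8},{"dx":69,"dy":-97,"dz":-15,"rx":0,"ry":0,"rz":-11},{"dx":90,"dy":-128,"dz":-40,"rx":0,"ry":0,"rz":-14},{"dx":90,"dy":-128,"dz":-50,"rx":0,"ry":0,"rz":-14}]}}

```text
clock: 1.35
tcp_pos: [0.5956, 0.1609, 0.1906]
orientation: [1.776, 2.588, -0.006]
contact_force: [0.8, -0.9, 0.3]
grip_width: 0.0398
gripper_force: 0.0
```

Run:
```python
from h import *
from bench import r
f=grab('side'); cv2.imwrite('pics/p1.png',cv2.resize(f['frame'][120:300,240:440],(800,720))[0:600])
o=r.get_obs(); print(o['tcp_pos'],o['orientation'],o['joints'])
print(px(f,[.594,.1676,.169]))
```

```text
[0.59289069 0.16343946 0.18818402] [-1.77172763 -2.59348213  0.01002012] [-0.62085048  0.44968602  0.33212819  1.77192086 -0.17053021  0.95405401
  0.15251093]
[[331.76492748 184.17261246]]
```

View pics/p1.png

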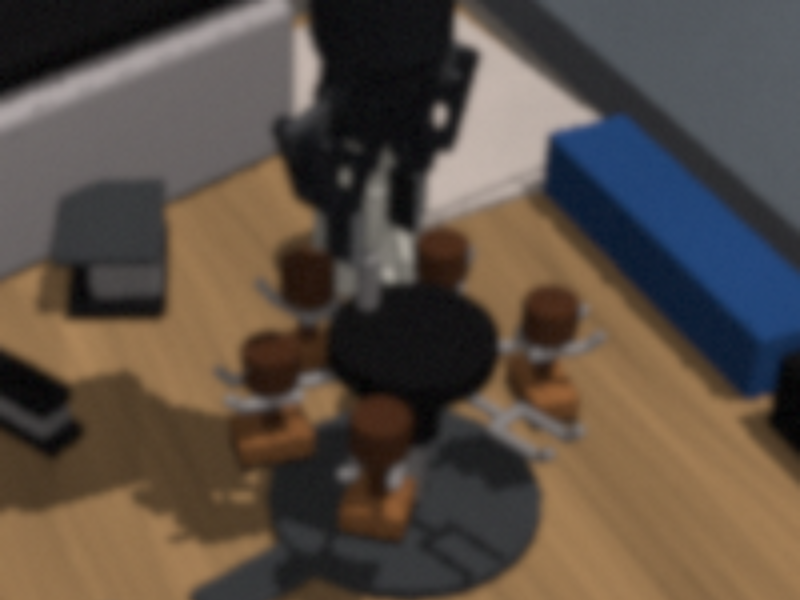

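The peg at crop (370,290) lies between the two open fingers, with nothing touching. The TCP is about 4 mm short in y, so I'll correct that and descend.

{"fn": "send_rows", "kwargs": {"deltas": [{"dx":0,"dy":0,"dz":0,"rx":0,"ry":0,"rz":0},{"dx":0,"dy":0,"dz":0,"rx":0,"ry":0,"rz":0}]}}

```text
clock: 1.57
tcp_pos: [0.5924, 0.1712, 0.1923]
orientation: [-1.758, -2.602, -0.0]
contact_force: [0.3, 0.5, 0.2]
grip_width: 0.0399
gripper_force: 0.0
```

{"fn": "send_rows", "kwargs": {"deltas": [{"dx":0,"dy":0,"dz":-10,"rx":0,"ry":0,"rz":0},{"dx":0,"dy":0,"dz":-20,"rx":0,"ry":0,"rz":0},{"dx":0,"dy":0,"dz":-30,"rx":0,"ry":0,"rz":0},{"dx":0,"dy":0,"dz":-38,"rx":0,"ry":0,"rz":0},{"dx":0,"dy":0,"dz":-38,"rx":0,"ry":0,"rz":0}]}}

```text
clock: 1.98
tcp_pos: [0.5914, 0.1697, 0.152]
orientation: [-1.759, -2.6, 0.005]
contact_force: [-0.7, -0.2, -0.2]
grip_width: 0.04
gripper_force: 0.0
```

{"fn": "send_rows", "kwargs": {"deltas": [{"dx":0,"dy":0,"dz":0,"rx":0,"ry":0,"rz":0},{"dx":0,"dy":0,"dz":0,"rx":0,"ry":0,"rz":0},{"dx":0,"dy":0,"dz":0,"rx":0,"ry":0,"rz":0}], "jaw": 8, "newtons": 20}}

```text
clock: 2.23
tcp_pos: [0.5937, 0.1699, 0.1548]
orientation: [1.761, 2.6, 0.002]
contact_force: [1.9, 1.2, -3.0]
grip_width: 0.0133
gripper_force: 20.5
```

{"fn": "send_rows", "kwargs": {"deltas": [{"dx":3.9,"dy":1.3,"dz":0,"rx":0,"ry":0,"rz":-6.48},{"dx":7.8,"dy":2.1,"dz":0,"rx":0,"ry":0,"rz":-12.96},{"dx":11.9,"dy":2.5,"dz":0,"rx":0,"ry":0,"rz":-19.44},{"dx":16,"dy":2.4,"dz":0,"rx":0,"ry":0,"rz":-25.92},{"dx":20,"dy":1.9,"dz":0,"rx":0,"ry":0,"rz":-32.4}]}}

```text
clock: 2.65
tcp_pos: [0.6136, 0.1726, 0.1548]
orientation: [-2.422, -2.001, -0.003]
contact_force: [1.0, 2.6, -2.8]
grip_width: 0.0131
gripper_force: 20.5
```

{"fn": "send_rows", "kwargs": {"deltas": [{"dx":3.9,"dy":-1,"dz":0,"rx":0,"ry":0,"rz":-6.48},{"dx":7.8,"dy":-2.4,"dz":0,"rx":0,"ry":0,"rz":-12.96},{"dx":11.4,"dy":-4.3,"dz":0,"rx":0,"ry":0,"rz":-19.44},{"dx":14.8,"dy":-6.5,"dz":0,"rx":0,"ry":0,"rz":-25.92},{"dx":17.9,"dy":-9.1,"dz":0,"rx":0,"ry":0,"rz":-32.4}]}}

```text
clock: 3.07
tcp_pos: [0.6326, 0.1644, 0.1549]
orientation: [-2.883, -1.247, -0.007]
contact_force: [6.2, 3.0, -6.2]
grip_width: 0.0131
gripper_force: 20.2
```

{"fn": "send_rows", "kwargs": {"deltas": [{"dx":2.8,"dy":-2.9,"dz":0,"rx":0,"ry":0,"rz":-6.48},{"dx":5.3,"dy":-6.2,"dz":0,"rx":0,"ry":0,"rz":-12.96},{"dx":7.3,"dy":-9.7,"dz":0,"rx":0,"ry":0,"rz":-19.44},{"dx":9,"dy":-13.4,"dz":0,"rx":0,"ry":0,"rz":-25.92},{"dx":10.2,"dy":-17.3,"dz":0,"rx":0,"ry":0,"rz":-32.4}]}}

```text
clock: 3.48
tcp_pos: [0.6441, 0.1475, 0.1549]
orientation: [-3.115, -0.393, -0.011]
contact_force: [11.6, 3.7, -9.4]
grip_width: 0.0132
gripper_force: 19.9
```

{"fn": "send_rows", "kwargs": {"deltas": [{"dx":0,"dy":0,"dz":0,"rx":0,"ry":0,"rz":0},{"dx":0,"dy":0,"dz":0,"rx":0,"ry":0,"rz":0},{"dx":0,"dy":0,"dz":0,"rx":0,"ry":0,"rz":0}]}}

```text
clock: 3.73
tcp_pos: [0.6443, 0.1469, 0.1549]
orientation: [-3.116, -0.4, -0.012]
contact_force: [10.8, 3.1, -8.0]
grip_width: 0.0129
gripper_force: 20.0
```

Run:
```python
from h import *
T=grab('top'); S=grab('side')
cv2.imwrite('pics/p2.png',np.hstack([cv2.resize(T['frame'][140:260,210:330],(400,400),interpolation=2),cv2.resize(S['frame'][160:290,270:400],(400,400),interpolation=2)]))
for a in [114,84]:
  X=np.array([.6073,.1341,.115])+a/1000*np.array([np.cos(np.radians(194.4)),np.sin(np.radians(194.4)),0]); print(px(T,X),px(S,X))
for f in (T,S):
    P=pts(f); I=f['frame'].astype(int)
    m=(P[...,2]>.132)&(P[...,2]<.146)&(I[...,2]-I[...,0]>25)&(abs(P[...,0]-.607)<.12)&(abs(P[...,1]-.134)<.12)
    nl,lab,st,ce=cv2.connectedComponentsWithStats(m.astype(np.uint8))
    for k in range(1,nl):
        if st[k,4]>60:
            c=P[lab==k].mean(0)-[.6073,.1341,0]; print(st[k,4],np.degrees(np.arctan2(c[1],c[0])),np.hypot(c[0],c[1]))
```

```text
[[281.14322158 232.25555008]] [[302.94637616 230.15536659]]
[[278.29567887 220.01382127]] [[313.83631728 224.62565154]]
125 -42.31016878162143 0.08438585773709424
141 -101.52895227084277 0.08320392993071823
74 77.86598044105088 0.08229621921472577
104 15.943045204845719 0.08355375593966159
83 137.4152349350463 0.08411740947791738
149 -42.92531276657694 0.08279511051561898
160 -102.60076697858574 0.08469514856317106
```

View pics/p2.png

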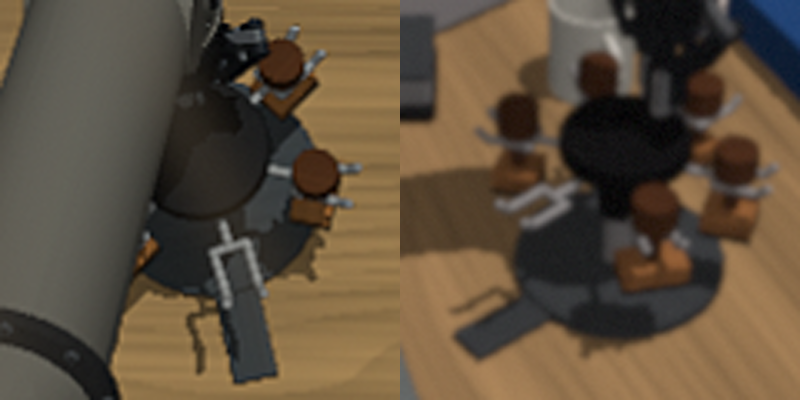

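The carousel's fork now lies over the tongue (crop (238,270)), but the knobs put it at about 197.4° against the tongue's 194.4°. It needs 3° more.

{"fn": "send_rows", "kwargs": {"deltas": [{"dx":-1,"dy":-1,"dz":0,"rx":0,"ry":0,"rz":-1.5},{"dx":-1.5,"dy":-2.2,"dz":0,"rx":0,"ry":0,"rz":-3.1},{"dx":-1.5,"dy":-2.2,"dz":0,"rx":0,"ry":0,"rz":-3.1}]}}

```text
clock: 4.08
tcp_pos: [0.6441, 0.1463, 0.155]
orientation: [-3.124, -0.316, -0.017]
contact_force: [17.1, 6.2, -13.7]
grip_width: 0.0133
gripper_force: 19.7
```

```bash
cat > car.py <<'E'
from h import *
def fork():
  for n in ('top','side'):
    f=grab(n); P=pts(f); I=f['frame'].astype(int)
    m=(P[...,2]>.132)&(P[...,2]<.146)&(I[...,2]-I[...,0]>25)&(abs(P[...,0]-.607)<.12)&(abs(P[...,1]-.134)<.12)
    nl,lab,st,ce=cv2.connectedComponentsWithStats(m.astype(np.uint8))
    C=[.6083,.1349,0] if n=='top' else [.6063,.1333,0]
    for k in range(1,nl):
        if st[k,4]>60:
            c=P[lab==k].mean(0)-C; a=np.degrees(np.arctan2(c[1],c[0])); print(n,st[k,4],'fork mod60 %.1f (want 14.4)'%(a%60),np.hypot(c[0],c[1]).round(4))
E
python3 -c "
from car import *
fork()"
```

```text
top 117 fork mod60 16.5 (want 14.4) 0.0845
top 144 fork mod60 17.0 (want 14.4) 0.0843
side 77 fork mod60 16.5 (want 14.4) 0.082
side 106 fork mod60 15.7 (want 14.4) 0.0845
side 94 fork mod60 15.9 (want 14.4) 0.0843
side 148 fork mod60 17.3 (want 14.4) 0.0834
side 157 fork mod60 17.3 (want 14.4) 0.0838
```

{"fn": "send_rows", "kwargs": {"deltas": [{"dx":2,"dy":-1,"dz":0,"rx":0,"ry":0,"rz":-1},{"dx":4,"dy":-3,"dz":0,"rx":0,"ry":0,"rz":-2},{"dx":4,"dy":-3,"dz":0,"rx":0,"ry":0,"rz":-2}]}}

```text
clock: 4.43
tcp_pos: [0.6451, 0.143, 0.155]
orientation: [-3.127, -0.261, -0.005]
contact_force: [3.0, 6.6, -1.7]
grip_width: 0.0129
gripper_force: 20.7
```

```bash
python3 -c "
from car import *
fork()
from bench import r; o=r.get_obs(); print(o['tcp_pos'],o['contact_force'],o['moment'],o['joints'])"
```

```text
top 129 fork mod60 11.3 (want 14.4) 0.0838
top 141 fork mod60 11.7 (want 14.4) 0.0845
side 85 fork mod60 10.2 (want 14.4) 0.0823
side 121 fork mod60 11.8 (want 14.4) 0.084
side 86 fork mod60 9.9 (want 14.4) 0.0843
side 150 fork mod60 11.7 (want 14.4) 0.0836
side 158 fork mod60 12.2 (want 14.4) 0.0839
[0.64506768 0.14304937 0.15496463] [ 4.42048726  6.039236   -2.34471889] [ 1.13276435 -0.94538044 -0.22276652] [-0.82177997  0.65480369  0.75738051  1.70969324 -0.52879497  0.98786142
 -1.2726399 ]
```

{"fn": "send_rows", "kwargs": {"deltas": [{"dx":0,"dy":1,"dz":0,"rx":0,"ry":0,"rz":1},{"dx":0,"dy":2,"dz":0,"rx":0,"ry":0,"rz":2},{"dx":0,"dy":2,"dz":0,"rx":0,"ry":0,"rz":2}]}}

```text
clock: 4.78
tcp_pos: [0.6447, 0.1439, 0.155]
orientation: [-3.123, -0.318, -0.005]
contact_force: [3.9, 5.9, -1.6]
grip_width: 0.0132
gripper_force: 20.7
```

```bash
python3 -c "
from car import *
fork()"
```

```text
top 131 fork mod60 12.5 (want 14.4) 0.0843
top 142 fork mod60 12.9 (want 14.4) 0.0844
side 82 fork mod60 12.0 (want 14.4) 0.0812
side 117 fork mod60 12.2 (want 14.4) 0.0846
side 86 fork mod60 11.6 (want 14.4) 0.0834
side 147 fork mod60 13.3 (want 14.4) 0.0831
side 161 fork mod60 13.3 (want 14.4) 0.0838
```

{"fn": "send_rows", "kwargs": {"deltas": [{"dx":0,"dy":1,"dz":0,"rx":0,"ry":0,"rz":1},{"dx":0,"dy":2,"dz":0,"rx":0,"ry":0,"rz":2},{"dx":0,"dy":2,"dz":0,"rx":0,"ry":0,"rz":2}]}}

```text
clock: 5.13
tcp_pos: [0.6444, 0.1452, 0.155]
orientation: [-3.118, -0.372, -0.003]
contact_force: [4.0, 5.9, -0.0]
grip_width: 0.0135
gripper_force: 20.9
```

{"fn": "send_rows", "kwargs": {"deltas": [{"dx":0,"dy":0,"dz":0,"rx":0,"ry":0,"rz":0},{"dx":0,"dy":0,"dz":0,"rx":0,"ry":0,"rz":0},{"dx":0,"dy":0,"dz":0,"rx":0,"ry":0,"rz":0}], "jaw": 36}}

```text
clock: 5.38
tcp_pos: [0.643, 0.1429, 0.1542]
orientation: [3.119, 0.367, -0.002]
contact_force: [0.2, -0.4, 0.4]
grip_width: 0.0359
gripper_force: 0.0
```

```bash
python3 -c "
from car import *
fork()
from bench import r; o=r.get_obs(); print(o['tcp_pos'],o['orientation'],o['contact_force'],o['grip_width'])"
```

```text
top 120 fork mod60 13.5 (want 14.4) 0.0847
top 139 fork mod60 15.2 (want 14.4) 0.0842
side 88 fork mod60 14.4 (want 14.4) 0.0816
side 82 fork mod60 13.5 (want 14.4) 0.0837
side 149 fork mod60 15.3 (want 14.4) 0.0833
side 155 fork mod60 15.4 (want 14.4) 0.0842
[0.64318152 0.14314602 0.15417706] [ 3.11945623e+00  3.67473672e-01 -1.31555580e-03] [-0.02327762  0.69937171  0.68219081] 0.03573504179940791
```

The turret is released at about 14.6° mod 60, so the fork is at the front. Next I lift clear and travel to the stamp.

{"fn": "send_rows", "kwargs": {"deltas": [{"dx":0,"dy":0,"dz":15,"rx":0,"ry":0,"rz":0},{"dx":0,"dy":0,"dz":40,"rx":0,"ry":0,"rz":0},{"dx":0,"dy":-10,"dz":75,"rx":0,"ry":0,"rz":0},{"dx":-4,"dy":-45,"dz":90,"rx":0,"ry":0,"rz":2},{"dx":-9,"dy":-85,"dz":90,"rx":0,"ry":0,"rz":4}], "jaw": 60}}

```text
clock: 5.9
tcp_pos: [0.6373, 0.0606, 0.2494]
orientation: [-3.103, -0.488, -0.012]
contact_force: [1.4, -1.9, 1.0]
grip_width: 0.0603
gripper_force: 0.0
```

{"fn": "send_rows", "kwargs": {"deltas": [{"dx":-5,"dy":-40,"dz":0,"rx":0,"ry":0,"rz":1},{"dx":-10,"dy":-80,"dz":0,"rx":0,"ry":0,"rz":2},{"dx":-15,"dy":-120,"dz":0,"rx":0,"ry":0,"rz":3},{"dx":-20,"dy":-160,"dz":0,"rx":0,"ry":0,"rz":4},{"dx":-25,"dy":-200,"dz":0,"rx":0,"ry":0,"rz":5}]}}

```text
clock: 6.32
tcp_pos: [0.609, -0.1433, 0.2457]
orientation: [3.081, 0.613, 0.001]
contact_force: [1.4, -0.3, -0.5]
grip_width: 0.0601
gripper_force: 0.0
```

{"fn": "send_rows", "kwargs": {"deltas": [{"dx":-5,"dy":-40,"dz":0,"rx":0,"ry":0,"rz":0},{"dx":-10,"dy":-80,"dz":0,"rx":0,"ry":0,"rz":0},{"dx":-15,"dy":-120,"dz":0,"rx":0,"ry":0,"rz":0},{"dx":-23,"dy":-160,"dz":0,"rx":0,"ry":0,"rz":0},{"dx":-23,"dy":-160,"dz":0,"rx":0,"ry":0,"rz":0}]}}

```text
clock: 6.73
tcp_pos: [0.5814, -0.3124, 0.2467]
orientation: [3.079, 0.59, -0.002]
contact_force: [-1.3, -1.1, 0.9]
grip_width: 0.0603
gripper_force: 0.0
```

```bash
cat > kin.py <<'E'
import numpy as np, itertools
from scipy.spatial.transform import Rotation as R
from bench import r
o=r.get_obs()
print(o['tcp_pos'],o['orientation'],o['joints'],o['contact_force'])
D=[([-1.25609985,.47775387,.02233866,1.55633574,-.01148586,1.10936499,-.08312011],[.27675459,.6150743,.24140556],[-.659128,-3.071436,.0027]),
([-.62085048,.44968602,.33212819,1.77192086,-.17053021,.95405401,.15251093],[.59289,.16344,.18818],[-1.7717,-2.59348,.01002]),
([-.82177997,.65480369,.75738051,1.70969324,-.52879497,.98786142,-1.2726399],[.64506768,.14304937,.15496],[-3.127,-.261,-.005]),
(o['joints'],o['tcp_pos'],o['orientation'])]
res=[]
for s in itertools.product([1,-1],repeat=4):
    M=[R.from_euler('ZYZYZYZ',[s[0]*q[0],q[1],s[1]*q[2],q[3],s[2]*q[4],q[5],s[3]*q[6]]) for q,_,_ in D]
    for ty in np.radians([0,90,180,270]):
        B=[R.from_rotvec(w)*(m*R.from_euler('z',ty)).inv() for m,(_,_,w) in zip(M,D)]
        m=R.concatenate(B).mean(); res.append((max((b*m.inv()).magnitude() for b in B),s,np.degrees(ty),m.as_rotvec()))
res.sort(key=lambda x:x[0])
for x in res[:3]: print(x)
e,s,ty,b=res[0]
A=[];y=[]
for q,p,w in D:
    e6=[s[0]*q[0],q[1],s[1]*q[2],q[3],s[2]*q[4],q[5]]
    b0=R.from_rotvec(b)
    R2=b0*R.from_euler('ZYZ',e6[:3]);R4=R2*R.from_euler('YZ',e6[3:5]);R6=R4*R.from_euler('Y',e6[5])
    A.append(np.c_[[0,0,1],R2.as_matrix()[:,[2,0]],R4.as_matrix()[:,[2,0]],R6.as_matrix()[:,[2,0]]]);y.append(p)
x,rs,rk,_=np.linalg.lstsq(np.vstack(A),np.hstack(y),rcond=None);print(x.round(3),rs,rk)
E
python3 kin.py
```

```text
[ 0.58136811 -0.31238437  0.24669915] [ 3.07870263e+00  5.90422475e-01 -2.42580554e-03] [-0.14019249  0.5517973   0.79157042  1.62974497 -0.41727432  1.13505173
 -0.43696626] [-1.30593828 -1.06899462  0.85700601]Traceback (most recent call last):
  File "kin.py", line 12, in <module>
    M=[R.from_euler('ZYZYZYZ',[s[0]*q[0],q[1],s[1]*q[2],q[3],s[2]*q[4],q[5],s[3]*q[6]]) for q,_,_ in D]
       ~~~~~~~~~~~~^^^^^^^^^^^^^^^^^^^^^^^^^^^^^^^^^^^^^^^^^^^^^^^^^^^^^^^^^^^^^^^^^^^^
  File "scipy/spatial/transform/_rotation.pyx", line 1413, in scipy.spatial.transform._rotation.Rotation.from_euler
ValueError: Expected axis specification to be a non-empty string of upto 3 characters, got ZYZYZYZ
```

```bash
python3 - <<'E'
t=open('kin.py').read()
t=t.replace("R.from_euler('ZYZYZYZ',[s[0]*q[0],q[1],s[1]*q[2],q[3],s[2]*q[4],q[5],s[3]*q[6]])","R.from_euler('ZYZ',[s[0]*q[0],q[1],s[1]*q[2]])*R.from_euler('YZ',[q[3],s[2]*q[4]])*R.from_euler('YZ',[q[5],s[3]*q[6]])")
open('kin.py','w').write(t)
E
python3 kin.py
```

```text
[ 0.58136811 -0.31238437  0.24669915] [ 3.07870263e+00  5.90422475e-01 -2.42580554e-03] [-0.14019249  0.5517973   0.79157042  1.62974497 -0.41727432  1.13505173
 -0.43696626] [-1.30593828 -1.06899462  0.85700601]
(0.0006148321151450985, (-1, -1, -1, -1), np.float64(90.0), array([ 6.37806087e-05,  1.32539576e-04, -1.43777888e-04]))
(0.00990614766257139, (-1, -1, -1, -1), np.float64(180.0), array([7.87329969e-04, 3.88078634e-03, 1.57063577e+00]))
(0.010503444051234097, (-1, -1, -1, -1), np.float64(0.0), array([-6.87175073e-04, -3.67274761e-03, -1.57092418e+00]))
[ 3.312  0.433 -0.043  0.423 -0.09   3.361 -0.098] [0.00484132] 7
```

```bash
cat > wr.py <<'E'
import numpy as np
from scipy.spatial.transform import Rotation as R
def wrist(q,Rt):
    a=R.from_euler('ZYZ',[-q[0],q[1],-q[2]])*R.from_euler('Y',q[3])
    W=a.inv()*Rt*R.from_euler('z',-90,degrees=True)
    e=W.as_euler('ZYZ') ; out=[]
    for z1,y,z2 in ([e[0],e[1],e[2]],[e[0]+np.pi,-e[1],e[2]+np.pi]):
        w=lambda v:(v+np.pi)%(2*np.pi)-np.pi
        q5=w(-z1); q5=q5+2*np.pi if q5<-1.37 else q5
        out.append(np.round([q5,y,w(-z2)],2))
    return out,a.apply([0,0,1]).round(2)
if __name__=='__main__':
    q=[-.14,.552,.792,1.63]
    R0=R.from_rotvec([3.0787,.5904,-.0024])
    print(wrist(q,R0))
    for yaw in range(0,360,30):
        d=np.radians(22); n=np.array([np.sin(d),-np.cos(d),0])
        print(yaw,[wrist(q,R.from_euler('z',yaw,degrees=True)*R.from_rotvec(np.radians(t)*n)*R0)[0][0] for t in(-15,30,75)])
E
python3 wr.py
```

```text
([array([-0.42,  1.13, -0.44]), array([ 2.72, -1.13,  2.71])], array([ 0.66, -0.62, -0.42]))
0 [array([-0.17,  1.26, -0.53]), array([-1.  ,  0.98, -0.15]), array([4.37, 1.07, 0.35])]
30 [array([-0.13,  1.12, -0.03]), array([-0.98,  1.24,  0.3 ]), array([4.57, 1.54, 0.44])]
60 [array([-0.17,  0.99,  0.49]), array([-0.85,  1.47,  0.73]), array([4.83, 1.98, 0.62])]
90 [array([-0.29,  0.9 ,  1.07]), array([-0.64,  1.62,  1.18]), array([-1.02,  2.33,  1.01])]
120 [array([-0.46,  0.88,  1.68]), array([-0.38,  1.66,  1.65]), array([-0.29,  2.44,  1.69])]
150 [array([-0.62,  0.94,  2.29]), array([-0.14,  1.58,  2.12]), array([0.35, 2.22, 2.28])]
180 [array([-0.7 ,  1.05,  2.84]), array([0.05, 1.4 , 2.56]), array([0.71, 1.83, 2.59])]
210 [array([-0.71,  1.19, -2.94]), array([0.15, 1.16, 2.99]), array([0.94, 1.38, 2.74])]
240 [array([-0.64,  1.31, -2.45]), array([ 0.13,  0.9 , -2.82]), array([1.14, 0.91, 2.79])]
270 [array([-0.53,  1.38, -1.97]), array([-0.08,  0.69, -2.22]), array([1.45, 0.44, 2.68])]
300 [array([-0.39,  1.4 , -1.49]), array([-0.49,  0.62, -1.44]), array([3.2 , 0.19, 1.12])]
330 [array([-0.26,  1.36, -1.01]), array([-0.85,  0.75, -0.7 ]), array([4.12, 0.6 , 0.38])]
```

{"fn": "send_rows", "kwargs": {"deltas": [{"dx":0,"dy":0,"dz":-10,"rx":0,"ry":0,"rz":7},{"dx":0,"dy":0,"dz":-20,"rx":0,"ry":0,"rz":14},{"dx":0,"dy":0,"dz":-30,"rx":0,"ry":0,"rz":21},{"dx":0,"dy":0,"dz":-40,"rx":0,"ry":0,"rz":28},{"dx":0,"dy":0,"dz":-50,"rx":0,"ry":0,"rz":35}]}}

```text
clock: 7.15
tcp_pos: [0.5865, -0.3013, 0.195]
orientation: [2.75, 1.518, 0.0]
contact_force: [0.8, -0.8, 0.6]
grip_width: 0.06
gripper_force: 0.0
```

{"fn": "send_rows", "kwargs": {"deltas": [{"dx":0,"dy":0,"dz":-10,"rx":0,"ry":0,"rz":7},{"dx":0,"dy":0,"dz":-20,"rx":0,"ry":0,"rz":14},{"dx":0,"dy":0,"dz":-30,"rx":0,"ry":0,"rz":21},{"dx":0,"dy":0,"dz":-40,"rx":0,"ry":0,"rz":28},{"dx":0,"dy":0,"dz":-50,"rx":0,"ry":0,"rz":35}]}}

```text
clock: 7.57
tcp_pos: [0.5866, -0.3015, 0.145]
orientation: [2.166, 2.274, -0.001]
contact_force: [-0.2, 0.1, -1.2]
grip_width: 0.06
gripper_force: 0.0
```

{"fn": "send_rows", "kwargs": {"deltas": [{"dx":0,"dy":0,"dz":0,"rx":0,"ry":0,"rz":7},{"dx":0,"dy":0,"dz":0,"rx":0,"ry":0,"rz":14},{"dx":0,"dy":0,"dz":0,"rx":0,"ry":0,"rz":21},{"dx":0,"dy":0,"dz":0,"rx":0,"ry":0,"rz":28},{"dx":0,"dy":0,"dz":0,"rx":0,"ry":0,"rz":35}]}}

```text
clock: 7.98
tcp_pos: [0.5865, -0.3016, 0.1454]
orientation: [1.382, 2.821, -0.001]
contact_force: [0.2, -0.3, -0.0]
grip_width: 0.0601
gripper_force: 0.0
```

{"fn": "send_rows", "kwargs": {"deltas": [{"dx":0,"dy":0,"dz":0,"rx":0,"ry":0,"rz":7},{"dx":0,"dy":0,"dz":0,"rx":0,"ry":0,"rz":14},{"dx":0,"dy":0,"dz":0,"rx":0,"ry":0,"rz":21},{"dx":0,"dy":0,"dz":0,"rx":0,"ry":0,"rz":28},{"dx":0,"dy":0,"dz":0,"rx":0,"ry":0,"rz":35}]}}

```text
clock: 8.4
tcp_pos: [0.5865, -0.3017, 0.1454]
orientation: [0.47, 3.106, -0.002]
contact_force: [-0.3, 0.2, 0.7]
grip_width: 0.0599
gripper_force: 0.0
```

{"fn": "send_rows", "kwargs": {"deltas": [{"dx":0,"dy":0,"dz":0,"rx":0,"ry":0,"rz":7},{"dx":0,"dy":0,"dz":0,"rx":0,"ry":0,"rz":14},{"dx":0,"dy":0,"dz":0,"rx":0,"ry":0,"rz":21},{"dx":0,"dy":0,"dz":0,"rx":0,"ry":0,"rz":28},{"dx":0,"dy":0,"dz":0,"rx":0,"ry":0,"rz":35}]}}

```text
clock: 8.82
tcp_pos: [0.5864, -0.3019, 0.1453]
orientation: [0.485, -3.103, 0.003]
contact_force: [-0.8, 0.5, -0.2]
grip_width: 0.0601
gripper_force: 0.0
```

{"fn": "send_rows", "kwargs": {"deltas": [{"dx":0,"dy":0,"dz":0,"rx":0,"ry":0,"rz":5},{"dx":0,"dy":0,"dz":0,"rx":0,"ry":0,"rz":5}]}}

```text
clock: 8.98
tcp_pos: [0.5863, -0.302, 0.1453]
orientation: [0.615, -3.081, 0.002]
contact_force: [0.7, -0.5, 0.1]
grip_width: 0.0597
gripper_force: 0.0
```

{"fn": "send_rows", "kwargs": {"deltas": [{"dx":0,"dy":0,"dz":-10,"rx":-2,"ry":5,"rz":0},{"dx":0,"dy":0,"dz":-20,"rx":-4,"ry":10,"rz":0},{"dx":0,"dy":0,"dz":-30,"rx":-5.6,"ry":13.9,"rz":0},{"dx":0,"dy":0,"dz":-40,"rx":-5.6,"ry":13.9,"rz":0},{"dx":0,"dy":0,"dz":-40,"rx":-5.6,"ry":13.9,"rz":0}]}}

```text
clock: 9.4
tcp_pos: [0.5862, -0.2996, 0.1019]
orientation: [0.562, -2.827, 0.068]
contact_force: [0.0, -0.9, -0.4]
grip_width: 0.06
gripper_force: 0.0
```

Run:
```python
from h import *
from bench import r
f=grab('side'); g=grab('top')
cv2.imwrite('pics/p3.png',np.hstack([cv2.resize(f['frame'][330:460,370:500],(400,400)),cv2.resize(g['frame'][160:260,400:500],(400,400))]))
o=r.get_obs(); print(o['tcp_pos'],o['joints'])
M=R.from_rotvec(o['orientation']).as_matrix(); print(M.round(3))
```

```text
[ 0.58548377 -0.30208794  0.10431497] [0.28362832 0.68799964 0.028493   1.56190763 0.16528269 1.10084922
 2.1775559 ]
[[-0.893 -0.38  -0.24 ]
 [-0.367  0.925 -0.096]
 [ 0.259  0.002 -0.966]]
```

View pics/p3.png

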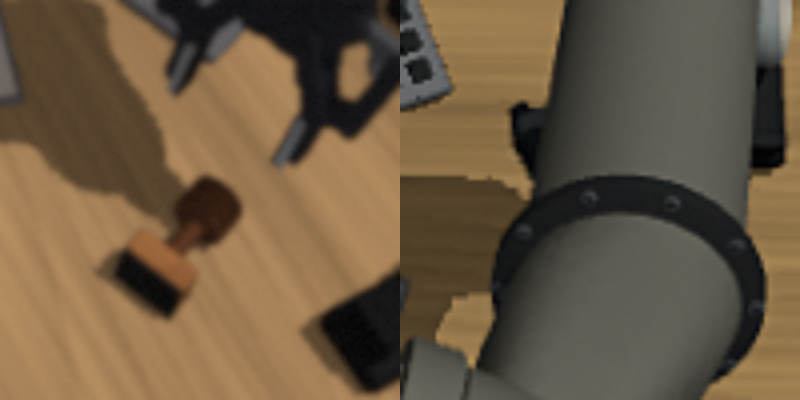

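The stamp at crop (180,245) lies undisturbed below the open fingers, knob at (210,212). I'll shift over it and descend.

{"fn": "send_rows", "kwargs": {"deltas": [{"dx":-4.5,"dy":-9.5,"dz":0,"rx":0,"ry":0,"rz":0},{"dx":-4.5,"dy":-9.5,"dz":-20,"rx":0,"ry":0,"rz":0},{"dx":-4.5,"dy":-9.5,"dz":-40,"rx":0,"ry":0,"rz":0},{"dx":-4.5,"dy":-9.5,"dz":-40,"rx":0,"ry":0,"rz":0},{"dx":-4.5,"dy":-9.5,"dz":-40,"rx":0,"ry":0,"rz":0}]}}

```text
clock: 9.92
tcp_pos: [0.5806, -0.3121, 0.0647]
orientation: [0.558, -2.828, 0.07]
contact_force: [0.6, -0.3, 1.0]
grip_width: 0.0598
gripper_force: 0.0
```

Run:
```python
from h import *
from bench import r
f=grab('side'); P=pts(f); Q=P[375:440,400:460]; I=f['frame'][375:440,400:460].astype(int)
m=(Q[...,2]>.012)&(Q[...,2]<.045)&(I[...,2]-I[...,0]>15)&(abs(Q[...,0]-.552)<.06)&(abs(Q[...,1]+.323)<.06)
q=Q[m][:,:2]; c=q.mean(0); d=np.linalg.svd(q-c,full_matrices=False)[2][0]; d*=np.sign(d[0]); t=(q-c)@d
kn=q[t>t.max()-.026]; print(m.sum(),'dir',np.degrees(np.arctan2(d[1],d[0])),'ext',t.min(),t.max(),'knob', c+d*(np.percentile(t,99.5)-.013), 'w',((kn-c)@[-d[1],d[0]]).min(),((kn-c)@[-d[1],d[0]]).max())
o=r.get_obs(); print(o['tcp_pos'],o['grip_width'])
```

```text
637 dir 20.81127611095269 ext -0.037414284130007996 0.039163043917110354 knob [ 0.58115371 -0.311661  ] w -0.014962038909011183 0.018219132484600442
[ 0.58163079 -0.31202807  0.06557733] 0.06022549649739792
```

{"fn": "send_rows", "kwargs": {"deltas": [{"dx":0,"dy":0,"dz":-15,"rx":0,"ry":0,"rz":0},{"dx":0,"dy":0,"dz":-30,"rx":0,"ry":0,"rz":0},{"dx":0,"dy":0,"dz":-42,"rx":0,"ry":0,"rz":0},{"dx":0,"dy":0,"dz":-47,"rx":0,"ry":0,"rz":0},{"dx":0,"dy":0,"dz":-47,"rx":0,"ry":0,"rz":0}]}}

```text
clock: 10.38
tcp_pos: [0.5807, -0.31, 0.0152]
orientation: [0.562, -2.825, 0.068]
contact_force: [-0.8, 0.7, -0.5]
grip_width: 0.0601
gripper_force: 0.0
```

{"fn": "send_rows", "kwargs": {"deltas": [{"dx":0,"dy":0,"dz":0,"rx":0,"ry":0,"rz":0},{"dx":0,"dy":0,"dz":0,"rx":0,"ry":0,"rz":0},{"dx":0,"dy":0,"dz":0,"rx":0,"ry":0,"rz":0},{"dx":0,"dy":0,"dz":0,"rx":0,"ry":0,"rz":0}], "jaw": 25, "newtons": 40}}

```text
clock: 10.72
tcp_pos: [0.5827, -0.3108, 0.018]
orientation: [0.562, -2.83, 0.071]
contact_force: [1.1, -0.6, -0.4]
grip_width: 0.0327
gripper_force: 39.6
```

{"fn": "send_rows", "kwargs": {"deltas": [{"dx":0,"dy":0,"dz":20,"rx":0,"ry":0,"rz":0},{"dx":0,"dy":0,"dz":50,"rx":0,"ry":0,"rz":0},{"dx":0,"dy":0,"dz":85,"rx":0,"ry":0,"rz":0},{"dx":0,"dy":0,"dz":120,"rx":0,"ry":0,"rz":0},{"dx":0,"dy":0,"dz":150,"rx":0,"ry":0,"rz":0}]}}

```text
clock: 11.13
tcp_pos: [0.5823, -0.3108, 0.1699]
orientation: [0.562, -2.83, 0.072]
contact_force: [0.7, -0.4, -0.7]
grip_width: 0.0325
gripper_force: 39.9
```

{"fn": "send_rows", "kwargs": {"deltas": [{"dx":-8,"dy":14,"dz":0,"rx":0,"ry":0,"rz":-6.8},{"dx":-16,"dy":28,"dz":0,"rx":0,"ry":0,"rz":-13.6},{"dx":-24,"dy":42,"dz":0,"rx":0,"ry":0,"rz":-20.4},{"dx":-32,"dy":56,"dz":0,"rx":0,"ry":0,"rz":-27.2},{"dx":-40,"dy":70,"dz":0,"rx":0,"ry":0,"rz":-34}]}}

```text
clock: 11.55
tcp_pos: [0.5419, -0.2399, 0.1676]
orientation: [-0.298, -2.866, -0.043]
contact_force: [1.0, -0.7, -1.5]
grip_width: 0.0327
gripper_force: 39.7
```

{"fn": "send_rows", "kwargs": {"deltas": [{"dx":-8,"dy":14,"dz":0,"rx":0,"ry":0,"rz":-6.8},{"dx":-16,"dy":28,"dz":0,"rx":0,"ry":0,"rz":-13.6},{"dx":-24,"dy":42,"dz":0,"rx":0,"ry":0,"rz":-20.4},{"dx":-32,"dy":56,"dz":0,"rx":0,"ry":0,"rz":-27.2},{"dx":-40,"dy":70,"dz":0,"rx":0,"ry":0,"rz":-34}]}}

```text
clock: 11.97
tcp_pos: [0.5018, -0.1701, 0.1675]
orientation: [-1.129, -2.669, -0.152]
contact_force: [1.1, 0.1, -0.7]
grip_width: 0.0326
gripper_force: 39.8
```

{"fn": "send_rows", "kwargs": {"deltas": [{"dx":-6,"dy":10,"dz":0,"rx":0,"ry":0,"rz":-6.8},{"dx":-12,"dy":20,"dz":0,"rx":0,"ry":0,"rz":-13.6},{"dx":-18,"dy":30,"dz":0,"rx":0,"ry":0,"rz":-20.4},{"dx":-24,"dy":40,"dz":0,"rx":0,"ry":0,"rz":-27.2},{"dx":-24,"dy":40,"dz":0,"rx":0,"ry":0,"rz":-34}]}}

```text
clock: 12.38
tcp_pos: [0.4769, -0.1288, 0.1675]
orientation: [-1.879, -2.249, -0.251]
contact_force: [-0.2, 1.2, -1.1]
grip_width: 0.0326
gripper_force: 39.8
```

Run:
```python
from wr import *
from bench import r
o=r.get_obs(); q=o['joints']; print(o['tcp_pos'],q.round(2),o['grip_width'])
R0=R.from_rotvec(o['orientation']); print(R0.as_matrix().round(3))
for da in (-110,-80,-60):
    R1=R.from_euler('z',da+80,degrees=True)*R0
    d=np.radians(da); n=np.array([np.sin(d),-np.cos(d),0])
    print(da,[wrist(q,R.from_rotvec(np.radians(t)*n)*R1)[0][0] for t in (0,30,60,90)])
```

```text
[ 0.47690514 -0.12879203  0.16753608] [ 0.08  0.36  0.26  1.99 -0.39  0.97  0.75] 0.03261443850447623
[[-0.172  0.984 -0.044]
 [ 0.95   0.177  0.256]
 [ 0.26   0.002 -0.966]]
-110 [array([-0.47,  0.86,  0.3 ]), array([ 0.23,  0.83, -0.19]), array([ 0.84,  1.03, -0.56]), array([ 1.29,  1.35, -0.73])]
-80 [array([-0.39,  0.97,  0.75]), array([0.22, 0.7 , 0.33]), array([ 1.05,  0.7 , -0.32]), array([ 1.66,  0.97, -0.74])]
-60 [array([-0.31,  1.03,  1.04]), array([0.15, 0.62, 0.73]), array([ 1.16,  0.46, -0.17]), array([ 1.98,  0.74, -0.86])]
```

{"fn": "send_rows", "kwargs": {"deltas": [{"dx":0,"dy":0,"dz":0,"rx":-6.8,"ry":-1.2,"rz":0},{"dx":0,"dy":0,"dz":0,"rx":-13.6,"ry":-2.4,"rz":0},{"dx":0,"dy":0,"dz":0,"rx":-20.4,"ry":-3.6,"rz":0},{"dx":0,"dy":0,"dz":0,"rx":-27.2,"ry":-4.8,"rz":0},{"dx":0,"dy":0,"dz":0,"rx":-34,"ry":-6,"rz":0}]}}

```text
clock: 12.8
tcp_pos: [0.4784, -0.1304, 0.1682]
orientation: [1.841, 2.212, -0.301]
contact_force: [-1.3, -0.7, -1.7]
grip_width: 0.0329
gripper_force: 39.8
```

{"fn": "send_rows", "kwargs": {"deltas": [{"dx":0,"dy":0,"dz":0,"rx":-6.8,"ry":-1.2,"rz":0},{"dx":0,"dy":0,"dz":0,"rx":-13.6,"ry":-2.4,"rz":0},{"dx":0,"dy":0,"dz":0,"rx":-20.4,"ry":-3.6,"rz":0},{"dx":0,"dy":0,"dz":0,"rx":-27.2,"ry":-4.8,"rz":0},{"dx":0,"dy":0,"dz":0,"rx":-34,"ry":-6,"rz":0}]}}

```text
clock: 13.22
tcp_pos: [0.4789, -0.1294, 0.1681]
orientation: [1.488, 1.788, -0.746]
contact_force: [-0.4, -0.3, -2.8]
grip_width: 0.0327
gripper_force: 39.9
```

{"fn": "send_rows", "kwargs": {"deltas": [{"dx":0,"dy":0,"dz":0,"rx":-6.8,"ry":-1.2,"rz":0},{"dx":0,"dy":0,"dz":0,"rx":-13.6,"ry":-2.4,"rz":0},{"dx":0,"dy":0,"dz":0,"rx":-20.6,"ry":-3.6,"rz":0},{"dx":0,"dy":0,"dz":0,"rx":-20.6,"ry":-3.6,"rz":0},{"dx":0,"dy":0,"dz":0,"rx":-20.6,"ry":-3.6,"rz":0}]}}

```text
clock: 13.63
tcp_pos: [0.4778, -0.1301, 0.1658]
orientation: [1.258, 1.518, -0.959]
contact_force: [0.2, -1.0, -0.6]
grip_width: 0.0327
gripper_force: 39.9
```

Run:
```python
from h import *
from bench import r
o=r.get_obs(); print(o['tcp_pos'],o['joints'].round(2)); M=R.from_rotvec(o['orientation']).as_matrix(); print(M.round(3))
f=grab('side'); g=grab('top')
a=px(f,o['tcp_pos'])[0].astype(int); b=px(g,o['tcp_pos'])[0].astype(int); print(a,b)
cv2.imwrite('pics/p4.png',np.hstack([cv2.resize(f['frame'][a[1]-80:a[1]+80,a[0]-80:a[0]+80],(400,400)),cv2.resize(g['frame'][b[1]-80:b[1]+80,b[0]-80:b[0]+80],(400,400))]))
P=pts(f); x=o['tcp_pos']; I=f['frame'].astype(int)
m=(abs(P[...,0]-x[0])<.04)&(abs(P[...,1]-x[1])<.05)&(P[...,2]<x[2]+.0)&(P[...,2]>.06)&(I[...,2]-I[...,0]>15)
q=P[m]; print(m.sum(),q.min(0),q.max(0))
for z in np.arange(.09,.18,.008):
    k=q[abs(q[:,2]-z)<.004]
    if len(k)>3: print('%.3f'%z,len(k),k.mean(0)[:2].round(4),np.ptp(k,0).round(3))
```

```text
[ 0.47781066 -0.13013876  0.16581393] [-1.02  0.82  0.64  2.25  0.97  0.97 -1.15]
[[-0.062  0.984  0.166]
 [ 0.273  0.176 -0.946]
 [-0.96  -0.013 -0.279]]
[344 293] [384 238]
544 [ 0.44426331 -0.14848962  0.10035821] [ 0.51416671 -0.08333431  0.16569951]
0.106 67 [ 0.4723 -0.1391] [0.044 0.035 0.008]
0.114 78 [ 0.4698 -0.1399] [0.043 0.031 0.008]
0.122 271 [ 0.4735 -0.1331] [0.044 0.034 0.007]
0.130 22 [ 0.4745 -0.1321] [0.01  0.009 0.008]
0.138 12 [ 0.4745 -0.1329] [0.008 0.008 0.005]
0.154 27 [ 0.4729 -0.1413] [0.043 0.013 0.005]
0.162 64 [ 0.4721 -0.1308] [0.07  0.063 0.007]
```

View pics/p4.png

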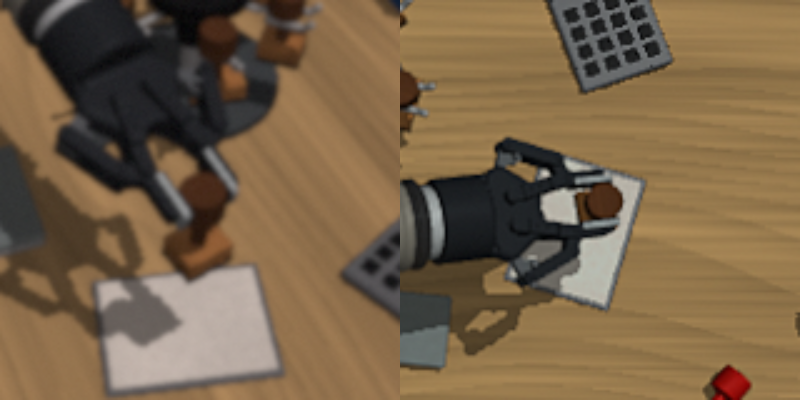

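The stamp hangs upright in the fingers over the blotter, block at side crop (200,245), blotter below it, about 1° off vertical. Before lowering I'll check where the forearm will run.

Run:
```python
from h import *
from bench import r
o=r.get_obs()
D=[([-1.25609985,.47775387,.02233866,1.55633574,-.01148586,1.10936499,-.08312011],[.27675459,.6150743,.24140556]),
([-.62085048,.44968602,.33212819,1.77192086,-.17053021,.95405401,.15251093],[.59289,.16344,.18818]),
([-.82177997,.65480369,.75738051,1.70969324,-.52879497,.98786142,-1.2726399],[.64506768,.14304937,.15496]),
([-.14019249,.5517973,.79157042,1.62974497,-.41727432,1.13505173,-.43696626],[.58136811,-.31238437,.24669915]),
([.28362832,.68799964,.028493,1.56190763,.16528269,1.10084922,2.1775559],[.58548377,-.30208794,.10431497]),
(o['joints'],o['tcp_pos'])]
def frames(q):
    R2=R.from_euler('ZYZ',[-q[0],q[1],-q[2]]);R4=R2*R.from_euler('Y',q[3]);R6=R4*R.from_euler('ZY',[-q[4],q[5]])
    return [m.as_matrix() for m in (R2,R4,R6)]
A=np.vstack([np.c_[[0,0,1],a[:,[2,0]],b[:,[2,0]],c[:,[2,0]]] for a,b,c in (frames(q) for q,_ in D)])
y=np.hstack([p for _,p in D]); x=np.linalg.lstsq(A,y,rcond=None)[0]; print(x.round(4),abs(A@x-y).max())
a,b,c=frames(D[-1][0])
e=np.array([0,0,x[0]])+a[:,2]*x[1]+a[:,0]*x[2]; w=e+b[:,2]*x[3]+b[:,0]*x[4]; t=w+c[:,2]*x[5]+c[:,0]*x[6]
print('elbow',e.round(3),'wrist',w.round(3),'tcp',t.round(3), 'R6x end of link',(w+c[:,0]*x[6]).round(3))
```

```text
[ 4.229e-01  4.066e-01  1.106e-01  4.343e-01 -2.010e-02  3.175e-01
  4.000e-04] 0.06243211659064565
elbow [0.242 0.268 0.64 ] wrist [0.424 0.163 0.26 ] tcp [ 0.476 -0.137  0.17 ] R6x end of link [0.424 0.163 0.26 ]
```

{"fn": "send_rows", "kwargs": {"deltas": [{"dx":-3,"dy":1,"dz":0,"rx":-1.2,"ry":-0.2,"rz":3},{"dx":-6,"dy":3,"dz":0,"rx":-1.2,"ry":-0.2,"rz":6},{"dx":-8,"dy":5,"dz":-5,"rx":-1.2,"ry":-0.2,"rz":9},{"dx":-8,"dy":5,"dz":-10,"rx":-1.2,"ry":-0.2,"rz":10},{"dx":-8,"dy":5,"dz":-20,"rx":-1.2,"ry":-0.2,"rz":10}]}}

```text
clock: 14.15
tcp_pos: [0.4687, -0.1268, 0.1488]
orientation: [1.105, 1.58, -0.848]
contact_force: [1.1, -0.1, -1.5]
grip_width: 0.0326
gripper_force: 39.9
```

{"fn": "send_rows", "kwargs": {"deltas": [{"dx":0,"dy":0,"dz":-15,"rx":0,"ry":0,"rz":0},{"dx":0,"dy":0,"dz":-30,"rx":0,"ry":0,"rz":0},{"dx":0,"dy":0,"dz":-45,"rx":0,"ry":0,"rz":0},{"dx":0,"dy":0,"dz":-55,"rx":0,"ry":0,"rz":0},{"dx":0,"dy":0,"dz":-55,"rx":0,"ry":0,"rz":0}]}}

```text
clock: 14.57
tcp_pos: [0.4702, -0.1255, 0.0917]
orientation: [1.102, 1.581, -0.85]
contact_force: [-0.1, -0.2, -0.3]
grip_width: 0.0328
gripper_force: 39.9
```

Run:
```python
from h import *
from bench import r
from car import fork
o=r.get_obs(); print(o['tcp_pos'],o['joints'].round(2),o['contact_force']); M=R.from_rotvec(o['orientation']).as_matrix(); print(M.round(3))
f=grab('side'); g=grab('top')
x=o['tcp_pos']
for F in (f,g):
    P=pts(F); I=F['frame'].astype(int)
    m=(abs(P[...,0]-x[0])<.04)&(abs(P[...,1]-x[1])<.04)&(P[...,2]<x[2]-.035)&(P[...,2]>x[2]-.048)&(I[...,2]-I[...,0]>20)
    q=P[m]; 
    if len(q)<30: continue
    c=np.median(q,0)
    for _ in range(3):
        n=np.linalg.svd(q-q.mean(0),full_matrices=False)[2][2]; n*=np.sign(n[2]); e=(q-q.mean(0))@n; q=q[abs(e)<.003]
    print(len(q),'blocktop c',q.mean(0).round(4),'normal',n.round(3),np.ptp(q,0).round(3))
fork()
a=px(f,x)[0].astype(int)
cv2.imwrite('pics/p5.png',np.hstack([cv2.resize(f['frame'],(533,400)),cv2.resize(f['frame'][a[1]-40:a[1]+60,a[0]-33:a[0]+33],(264,400))]))
```

```text
[ 0.47022019 -0.12545284  0.09166377] [-1.06  1.01  0.58  2.35  1.19  0.81 -1.49] [-0.11296762 -0.17769164 -0.29177933]
[[-0.097  0.94   0.327]
 [ 0.246  0.341 -0.907]
 [-0.964 -0.008 -0.264]]
212 blocktop c [ 0.4662 -0.1306  0.0478] normal [-0.003 -0.01   1.   ] [0.046 0.036 0.006]
28 blocktop c [ 0.4696 -0.1109  0.0498] normal [ 0.247 -0.833  0.495] [0.028 0.013 0.011]
top 142 fork mod60 15.7 (want 14.4) 0.0834
top 138 fork mod60 15.0 (want 14.4) 0.0839
top 139 fork mod60 15.4 (want 14.4) 0.0843
top 146 fork mod60 15.0 (want 14.4) 0.0846
top 141 fork mod60 15.5 (want 14.4) 0.0843
side 92 fork mod60 15.0 (want 14.4) 0.0818
side 130 fork mod60 15.7 (want 14.4) 0.0841
side 128 fork mod60 15.4 (want 14.4) 0.0835
side 151 fork mod60 15.1 (want 14.4) 0.0834
side 156 fork mod60 15.6 (want 14.4) 0.0841
```

View pics/p5.png

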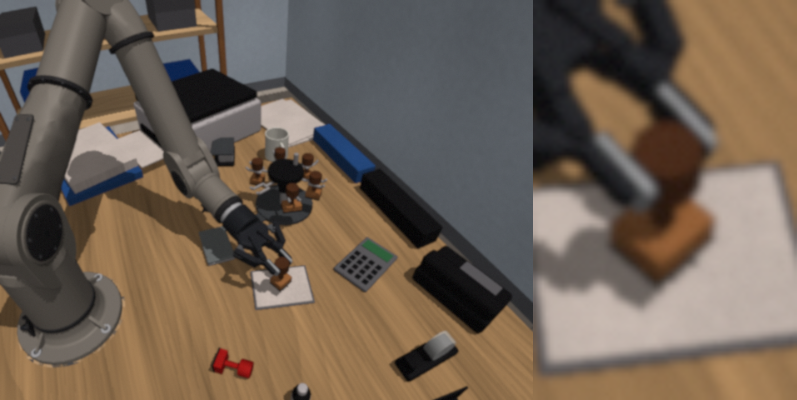

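The stamp is upright above the blotter, with its block at crop (660,235) inside the sheet edges. Its block top is level to within 1°, so 21–22 mm remain. The arm clears the carousel.

{"fn": "send_rows", "kwargs": {"deltas": [{"dx":0,"dy":0,"dz":-8,"rx":0,"ry":0,"rz":0},{"dx":0,"dy":0,"dz":-15,"rx":0,"ry":0,"rz":0},{"dx":0,"dy":0,"dz":-19,"rx":0,"ry":0,"rz":0},{"dx":0,"dy":0,"dz":-20,"rx":0,"ry":0,"rz":0},{"dx":0,"dy":0,"dz":-20.5,"rx":0,"ry":0,"rz":0}]}}

```text
clock: 15.18
tcp_pos: [0.4695, -0.1259, 0.0711]
orientation: [1.095, 1.58, -0.855]
contact_force: [-0.9, 0.6, -0.1]
grip_width: 0.0327
gripper_force: 39.9
```

{"fn": "send_rows", "kwargs": {"deltas": [{"dx":0,"dy":0,"dz":-0.5,"rx":0,"ry":0,"rz":0},{"dx":0,"dy":0,"dz":-1,"rx":0,"ry":0,"rz":0},{"dx":0,"dy":0,"dz":-1,"rx":0,"ry":0,"rz":0}]}}

```text
clock: 15.43
tcp_pos: [0.4696, -0.1259, 0.0705]
orientation: [1.096, 1.579, -0.854]
contact_force: [1.5, 0.5, -0.5]
grip_width: 0.0325
gripper_force: 39.9
```

{"fn": "send_rows", "kwargs": {"deltas": [{"dx":0,"dy":0,"dz":-0.7,"rx":0,"ry":0,"rz":0},{"dx":0,"dy":0,"dz":-1.5,"rx":0,"ry":0,"rz":0},{"dx":0,"dy":0,"dz":-1.5,"rx":0,"ry":0,"rz":0}]}}

```text
clock: 15.68
tcp_pos: [0.4696, -0.126, 0.0696]
orientation: [1.096, 1.578, -0.854]
contact_force: [-0.7, 1.0, 3.4]
grip_width: 0.0326
gripper_force: 40.2
```

Contact is made (3.4 N). I release, then go straight up.

{"fn": "send_rows", "kwargs": {"deltas": [{"dx":0,"dy":0,"dz":0,"rx":0,"ry":0,"rz":0},{"dx":0,"dy":0,"dz":0,"rx":0,"ry":0,"rz":0},{"dx":0,"dy":0,"dz":0,"rx":0,"ry":0,"rz":0},{"dx":0,"dy":0,"dz":0,"rx":0,"ry":0,"rz":0}], "jaw": 55}}

```text
clock: 16.02
tcp_pos: [0.4696, -0.1258, 0.0689]
orientation: [1.096, 1.58, -0.854]
contact_force: [0.6, -0.2, 0.6]
grip_width: 0.0551
gripper_force: 0.0
```

{"fn": "send_rows", "kwargs": {"deltas": [{"dx":0,"dy":0,"dz":4,"rx":0,"ry":0,"rz":0},{"dx":0,"dy":0,"dz":10,"rx":0,"ry":0,"rz":0},{"dx":0,"dy":0,"dz":20,"rx":0,"ry":0,"rz":0},{"dx":0,"dy":0,"dz":35,"rx":0,"ry":0,"rz":0},{"dx":0,"dy":0,"dz":50,"rx":0,"ry":0,"rz":0}]}}

```text
clock: 16.43
tcp_pos: [0.4693, -0.1262, 0.1203]
orientation: [1.096, 1.579, -0.855]
contact_force: [-0.3, -0.4, 0.1]
grip_width: 0.055
gripper_force: 0.0
```

{"fn": "send_rows", "kwargs": {"deltas": [{"dx":0,"dy":0,"dz":20,"rx":0,"ry":0,"rz":0},{"dx":0,"dy":0,"dz":40,"rx":0,"ry":0,"rz":0},{"dx":0,"dy":0,"dz":60,"rx":0,"ry":0,"rz":0},{"dx":0,"dy":0,"dz":80,"rx":0,"ry":0,"rz":0},{"dx":0,"dy":0,"dz":80,"rx":0,"ry":0,"rz":0}]}}

```text
clock: 16.85
tcp_pos: [0.469, -0.1269, 0.202]
orientation: [1.1, 1.577, -0.853]
contact_force: [0.7, 0.1, -0.2]
grip_width: 0.0548
gripper_force: 0.0
```

```bash
cat > st.py <<'E'
from h import *
from bench import r
def stamp(c=(.468,-.128)):
  o=r.get_obs(); print(o['tcp_pos'].round(4),o['joints'].round(2),o['contact_force'].round(1)); print(R.from_rotvec(o['orientation']).as_matrix().round(3))
  for n in('top','side'):
    F=grab(n);P=pts(F); I=F['frame'].astype(int)
    for nm,lo,hi in(('knobtop',.076,.09),('blocktop',.020,.031)):
        m=(abs(P[...,0]-c[0])<.04)&(abs(P[...,1]-c[1])<.04)&(P[...,2]<hi)&(P[...,2]>lo)&(I[...,2]-I[...,0]>15)
        q=P[m]
        if len(q)>10: print(n,nm,len(q),'c',q.mean(0).round(4),'minmax mid',((np.percentile(q,2,axis=0)+np.percentile(q,98,axis=0))/2).round(4),np.ptp(q,0).round(3))
E
python3 -c "
from st import *
stamp()"
```

```text
[ 0.469  -0.1269  0.202 ] [-1.13  0.73  0.7   2.39  1.17  0.93 -1.25] [ 0.7  0.1 -0.2]
[[-0.095  0.941  0.326]
 [ 0.242  0.34  -0.909]
 [-0.966 -0.007 -0.26 ]]
top knobtop 148 c [ 0.4685 -0.125   0.0823] minmax mid [ 0.4682 -0.1252  0.0823] [0.032 0.032 0.013]
top blocktop 35 c [ 0.4689 -0.1125  0.0264] minmax mid [ 0.4697 -0.1145  0.0251] [0.031 0.02  0.01 ]
side knobtop 225 c [ 0.4679 -0.1272  0.0813] minmax mid [ 0.4681 -0.1266  0.0804] [0.033 0.032 0.009]
side blocktop 244 c [ 0.4655 -0.1304  0.0253] minmax mid [ 0.4682 -0.1295  0.0247] [0.047 0.037 0.01 ]
```

The stamp stands upright on the blotter at (468,−126), with its knob top measured at 82 mm as it should be. Now I turn the tool back to vertical, with its closing line tangential to the front hook.

{"fn": "send_rows", "kwargs": {"deltas": [{"dx":0,"dy":0,"dz":0,"rx":6.4,"ry":2.3,"rz":0},{"dx":0,"dy":0,"dz":0,"rx":12.8,"ry":4.6,"rz":0},{"dx":0,"dy":0,"dz":0,"rx":19.3,"ry":6.9,"rz":0},{"dx":0,"dy":0,"dz":0,"rx":25.7,"ry":9.2,"rz":0},{"dx":0,"dy":0,"dz":0,"rx":32.1,"ry":11.5,"rz":0}]}}

```text
clock: 17.37
tcp_pos: [0.4695, -0.1252, 0.199]
orientation: [1.43, 2.064, -0.535]
contact_force: [-0.2, -0.0, -0.6]
grip_width: 0.0548
gripper_force: 0.0
```

{"fn": "send_rows", "kwargs": {"deltas": [{"dx":0,"dy":0,"dz":0,"rx":6.4,"ry":2.3,"rz":0},{"dx":0,"dy":0,"dz":0,"rx":12.8,"ry":4.6,"rz":0},{"dx":0,"dy":0,"dz":0,"rx":19.3,"ry":6.9,"rz":0},{"dx":0,"dy":0,"dz":0,"rx":25.7,"ry":9.2,"rz":0},{"dx":0,"dy":0,"dz":0,"rx":32.1,"ry":11.5,"rz":0}]}}

```text
clock: 17.78
tcp_pos: [0.4686, -0.1258, 0.1986]
orientation: [1.701, 2.445, -0.172]
contact_force: [-0.9, 1.0, -0.0]
grip_width: 0.0547
gripper_force: 0.0
```

{"fn": "send_rows", "kwargs": {"deltas": [{"dx":0,"dy":0,"dz":0,"rx":6.4,"ry":2.3,"rz":0},{"dx":0,"dy":0,"dz":0,"rx":6.4,"ry":2.3,"rz":0},{"dx":0,"dy":0,"dz":0,"rx":6.4,"ry":2.3,"rz":0}]}}

```text
clock: 18.03
tcp_pos: [0.4681, -0.1285, 0.198]
orientation: [1.763, 2.519, -0.083]
contact_force: [-0.0, 0.1, -1.1]
grip_width: 0.0546
gripper_force: 0.0
```

```bash
python3 -c "
from st import *
stamp()
from wr import wrist
o=r.get_obs();R0=R.from_rotvec(o['orientation'])
for a in (85,-95): print(a,wrist(o['joints'],R.from_euler('z',a,degrees=True)*R0)[0][0])"
```

```text
[ 0.4681 -0.1285  0.198 ] [-0.4   0.21  0.56  2.1  -0.05  0.82  0.53] [-0.   0.1 -1.1]
[[-0.341  0.94   0.023]
 [ 0.936  0.342 -0.082]
 [-0.085 -0.006 -0.996]]
side knobtop 228 c [ 0.4678 -0.1272  0.0813] minmax mid [ 0.4678 -0.1263  0.0805] [0.034 0.033 0.008]
side blocktop 245 c [ 0.4654 -0.1308  0.0255] minmax mid [ 0.4685 -0.1298  0.0251] [0.047 0.037 0.011]
85 [-0.2   0.78  2.11]
-95 [-0.1   0.94 -1.09]
```

{"fn": "send_rows", "kwargs": {"deltas": [{"dx":0,"dy":0,"dz":0,"rx":4.6,"ry":1.7,"rz":0},{"dx":0,"dy":0,"dz":0,"rx":4.6,"ry":1.7,"rz":0},{"dx":0,"dy":0,"dz":0,"rx":4.6,"ry":1.7,"rz":0}]}}

```text
clock: 18.38
tcp_pos: [0.4684, -0.1259, 0.1979]
orientation: [-1.792, -2.576, 0.008]
contact_force: [0.0, 0.1, 0.1]
grip_width: 0.0554
gripper_force: 0.0
```

{"fn": "send_rows", "kwargs": {"deltas": [{"dx":0,"dy":0,"dz":-5,"rx":0,"ry":0,"rz":7},{"dx":0,"dy":0,"dz":-10,"rx":0,"ry":0,"rz":14},{"dx":0,"dy":0,"dz":-15,"rx":0,"ry":0,"rz":21},{"dx":0,"dy":0,"dz":-20,"rx":0,"ry":0,"rz":28},{"dx":0,"dy":0,"dz":-25,"rx":0,"ry":0,"rz":35}]}}

```text
clock: 18.8
tcp_pos: [0.4683, -0.1248, 0.1729]
orientation: [-0.922, -2.999, 0.01]
contact_force: [0.6, 0.2, 0.1]
grip_width: 0.0549
gripper_force: 0.0
```

{"fn": "send_rows", "kwargs": {"deltas": [{"dx":0,"dy":0,"dz":-5,"rx":0,"ry":0,"rz":7},{"dx":0,"dy":0,"dz":-10,"rx":0,"ry":0,"rz":14},{"dx":0,"dy":0,"dz":-15,"rx":0,"ry":0,"rz":21},{"dx":0,"dy":0,"dz":-20,"rx":0,"ry":0,"rz":28},{"dx":0,"dy":0,"dz":-25,"rx":0,"ry":0,"rz":35}]}}

```text
clock: 19.22
tcp_pos: [0.4684, -0.1248, 0.1479]
orientation: [0.023, -3.138, 0.012]
contact_force: [0.3, 0.4, -0.2]
grip_width: 0.0548
gripper_force: 0.0
```

{"fn": "send_rows", "kwargs": {"deltas": [{"dx":0,"dy":0,"dz":0,"rx":0,"ry":0,"rz":7},{"dx":0,"dy":0,"dz":0,"rx":0,"ry":0,"rz":14},{"dx":0,"dy":0,"dz":0,"rx":0,"ry":0,"rz":15},{"dx":0,"dy":0,"dz":0,"rx":0,"ry":0,"rz":15},{"dx":0,"dy":0,"dz":0,"rx":0,"ry":0,"rz":15}]}}

```text
clock: 19.63
tcp_pos: [0.4686, -0.1255, 0.1484]
orientation: [0.416, -3.112, 0.009]
contact_force: [0.0, 0.6, 0.0]
grip_width: 0.0548
gripper_force: 0.0
```

```bash
python3 -c "
from st import *
stamp()"
```

```text
[ 0.4686 -0.1255  0.1484] [-0.06  0.29  0.23  2.1  -0.09  0.76  2.05] [0.  0.6 0. ]
[[-0.965 -0.263 -0.002]
 [-0.263  0.965 -0.006]
 [ 0.003 -0.006 -1.   ]]
side knobtop 227 c [ 0.4676 -0.1273  0.0812] minmax mid [ 0.468  -0.1263  0.0805] [0.032 0.033 0.009]
side blocktop 250 c [ 0.4657 -0.1307  0.0252] minmax mid [ 0.4681 -0.1297  0.0246] [0.047 0.036 0.009]
```

{"fn": "send_rows", "kwargs": {"deltas": [{"dx":0,"dy":-0.5,"dz":-20,"rx":0,"ry":0,"rz":0},{"dx":0,"dy":-0.5,"dz":-40,"rx":0,"ry":0,"rz":0},{"dx":0,"dy":-0.5,"dz":-60,"rx":0,"ry":0,"rz":0},{"dx":0,"dy":-0.5,"dz":-73,"rx":0,"ry":0,"rz":0},{"dx":0,"dy":-0.5,"dz":-78,"rx":0,"ry":0,"rz":0}]}}

```text
clock: 20.15
tcp_pos: [0.4676, -0.1264, 0.0688]
orientation: [0.417, -3.109, 0.007]
contact_force: [-1.0, 0.6, 0.6]
grip_width: 0.055
gripper_force: 0.0
```

{"fn": "send_rows", "kwargs": {"deltas": [{"dx":0,"dy":0,"dz":0,"rx":0,"ry":0,"rz":0},{"dx":0,"dy":0,"dz":0,"rx":0,"ry":0,"rz":0},{"dx":0,"dy":0,"dz":0,"rx":0,"ry":0,"rz":0}]}}

```text
clock: 20.4
tcp_pos: [0.4694, -0.1269, 0.0713]
orientation: [0.418, -3.113, 0.009]
contact_force: [0.5, 0.3, -0.4]
grip_width: 0.0552
gripper_force: 0.0
```

{"fn": "send_rows", "kwargs": {"deltas": [{"dx":0,"dy":0,"dz":0,"rx":0,"ry":0,"rz":0},{"dx":0,"dy":0,"dz":0,"rx":0,"ry":0,"rz":0},{"dx":0,"dy":0,"dz":0,"rx":0,"ry":0,"rz":0},{"dx":0,"dy":0,"dz":0,"rx":0,"ry":0,"rz":0}], "jaw": 25, "newtons": 40}}

```text
clock: 20.73
tcp_pos: [0.4694, -0.1268, 0.0715]
orientation: [0.419, -3.113, 0.008]
contact_force: [-0.2, 0.4, 6.3]
grip_width: 0.0329
gripper_force: 39.2
```

{"fn": "send_rows", "kwargs": {"deltas": [{"dx":0,"dy":0,"dz":20,"rx":0,"ry":0,"rz":0},{"dx":0,"dy":0,"dz":50,"rx":0,"ry":0,"rz":0},{"dx":0,"dy":0,"dz":80,"rx":0,"ry":0,"rz":0},{"dx":0,"dy":0,"dz":80,"rx":0,"ry":0,"rz":0},{"dx":0,"dy":0,"dz":80,"rx":0,"ry":0,"rz":0}]}}

```text
clock: 21.15
tcp_pos: [0.47, -0.1269, 0.1523]
orientation: [-0.419, 3.111, -0.009]
contact_force: [0.6, -0.8, -1.2]
grip_width: 0.0328
gripper_force: 40.1
```

Run:
```python
from h import *
from bench import r
o=r.get_obs(); x=o['tcp_pos']; print(x,o['joints'].round(2))
F=grab('side');P=pts(F); I=F['frame'].astype(int)
m=(abs(P[...,0]-x[0])<.05)&(abs(P[...,1]-x[1])<.05)&(P[...,2]<x[2]-.02)&(P[...,2]>.07)&(I[...,2]-I[...,0]>15)
q=P[m]
for z in np.arange(.07,.15,.005):
    k=q[abs(q[:,2]-z)<.0025]
    if len(k)>3: print('%.3f'%z,len(k),k.mean(0)[:2].round(4),np.ptp(k,0).round(3))
```

```text
[ 0.46998992 -0.12688191  0.15226453] [-0.06  0.29  0.23  2.1  -0.09  0.76  2.06]
0.085 10 [ 0.4641 -0.1342] [0.046 0.03  0.002]
0.090 38 [ 0.4651 -0.1379] [0.047 0.031 0.005]
0.095 47 [ 0.4631 -0.1359] [0.045 0.028 0.005]
0.100 44 [ 0.4637 -0.138 ] [0.045 0.029 0.005]
0.105 200 [ 0.4662 -0.1306] [0.046 0.035 0.005]
0.110 58 [ 0.4654 -0.1295] [0.04  0.03  0.005]
0.115 9 [ 0.4671 -0.1278] [0.01  0.008 0.003]
0.120 13 [ 0.4675 -0.129 ] [0.009 0.009 0.004]
0.125 4 [ 0.4678 -0.1295] [0.005 0.001 0.002]
```

The stamp is held again and hangs vertical. I move it to a point in front of the fork, about 150 mm from the axis.

{"fn": "send_rows", "kwargs": {"deltas": [{"dx":0,"dy":30,"dz":0,"rx":0,"ry":0,"rz":0},{"dx":-2,"dy":65,"dz":0,"rx":0,"ry":0,"rz":0},{"dx":-4,"dy":100,"dz":0,"rx":0,"ry":0,"rz":0},{"dx":-5,"dy":135,"dz":0,"rx":0,"ry":0,"rz":0},{"dx":-6,"dy":165,"dz":0,"rx":0,"ry":0,"rz":0}]}}

```text
clock: 21.62
tcp_pos: [0.4612, 0.0404, 0.1491]
orientation: [0.42, -3.108, 0.007]
contact_force: [0.5, -0.1, -0.4]
grip_width: 0.0329
gripper_force: 40.2
```

{"fn": "send_rows", "kwargs": {"deltas": [{"dx":0,"dy":25,"dz":-1,"rx":0,"ry":0,"rz":0},{"dx":0,"dy":45,"dz":-2,"rx":0,"ry":0,"rz":0},{"dx":0,"dy":57,"dz":-3,"rx":0,"ry":0,"rz":0},{"dx":0,"dy":57,"dz":-3,"rx":0,"ry":0,"rz":0},{"dx":0,"dy":57,"dz":-3,"rx":0,"ry":0,"rz":0}]}}

```text
clock: 22.03
tcp_pos: [0.4617, 0.0952, 0.1463]
orientation: [0.421, -3.108, 0.009]
contact_force: [1.0, -0.8, -0.3]
grip_width: 0.0329
gripper_force: 40.2
```

```bash
cat > fk.py <<'E'
from h import *
from bench import r
from car import fork
def look(png=None,s=3.0):
    o=r.get_obs(); x=o['tcp_pos']; print(x.round(4),R.from_rotvec(o['orientation']).as_matrix()[:,1].round(3))
    C=np.array([.6073,.1341]); a=np.radians(194.9); u=np.array([np.cos(a),np.sin(a)]); v=np.array([-u[1],u[0]])
    for n in('side','top'):
        F=grab(n);P=pts(F);I=F['frame'].astype(int); sat=I.max(-1)-I.min(-1)
        rr=(P[...,:2]-C)@u; tt=(P[...,:2]-C)@v
        m=(rr>.075)&(rr<.118)&(abs(tt)<.03)&(P[...,2]>.104)&(P[...,2]<.127)&(sat<30)&(I.max(-1)>70)
        print(n,'fork px',m.sum())
        for lo in(.08,.09,.10,.106):
            k=m&(rr>=lo)&(rr<lo+.01)
            if k.sum()>3:
                t=np.sort(tt[k]*1000); i=np.argmax(np.diff(t)); print('  r',lo,'left',t[:i+1].mean().round(1),'right',t[i+1:].mean().round(1),'gap',t[i].round(1),t[i+1].round(1),'z',P[k][:,2].mean().round(4))
        st=(abs(rr-(np.r_[x[:2]]-C)@u)<.03)&(abs(tt-(x[:2]-C)@v)<.03)&(P[...,2]<x[2])&(P[...,2]>x[2]-.075)&(I[...,2]-I[...,0]>15)
        for z0,z1 in((-.017,-.005),(-.040,-.022),(-.062,-.046)):
            k=st&(P[...,2]>x[2]+z0)&(P[...,2]<x[2]+z1)
            if k.sum()>3: print('  stamp dz',z0,k.sum(),'r',(rr[k].min()*1000).round(1),(rr[k].max()*1000).round(1),'t',(tt[k].min()*1000).round(1),(tt[k].max()*1000).round(1))
        if png and n=='side':
            c=px(F,[.52,.11,.12])[0].astype(int); cv2.imwrite(png,cv2.resize(F['frame'][c[1]-60:c[1]+50,c[0]-70:c[0]+70],(700,550),interpolation=2))
    print('tcp r,t',(x[:2]-C)@u,(x[:2]-C)@v)
E
python3 -c "
from fk import *
look('pics/p6.png'); fork()"
```

```text
[0.4617 0.0952 0.1463] [-0.266  0.964 -0.005]
side fork px 88
  r 0.08 left -12.7 right 11.1 gap -8.8 6.5 z 0.1134
  r 0.09 left -12.1 right 11.4 gap -10.5 9.4 z 0.1139
  r 0.1 left -12.2 right 13.2 gap -10.4 10.4 z 0.1166
  r 0.106 left -12.7 right 13.6 gap -11.4 12.6 z 0.1189
  stamp dz -0.017 26 r 151.0 167.9 t -25.5 21.5
  stamp dz -0.04 27 r 148.8 157.5 t -3.1 5.8
  stamp dz -0.062 167 r 129.1 173.0 t -18.6 18.6
top fork px 0
tcp r,t 0.15068662514671086 0.00013061413201688465
top 132 fork mod60 15.7 (want 14.4) 0.0837
top 140 fork mod60 15.1 (want 14.4) 0.0839
top 139 fork mod60 15.2 (want 14.4) 0.0848
top 140 fork mod60 15.0 (want 14.4) 0.0846
top 85 fork mod60 12.9 (want 14.4) 0.0884
side 90 fork mod60 15.0 (want 14.4) 0.0816
side 130 fork mod60 15.8 (want 14.4) 0.0841
side 114 fork mod60 14.7 (want 14.4) 0.0821
side 151 fork mod60 15.0 (want 14.4) 0.0838
side 158 fork mod60 15.3 (want 14.4) 0.0841
```

View pics/p6.png

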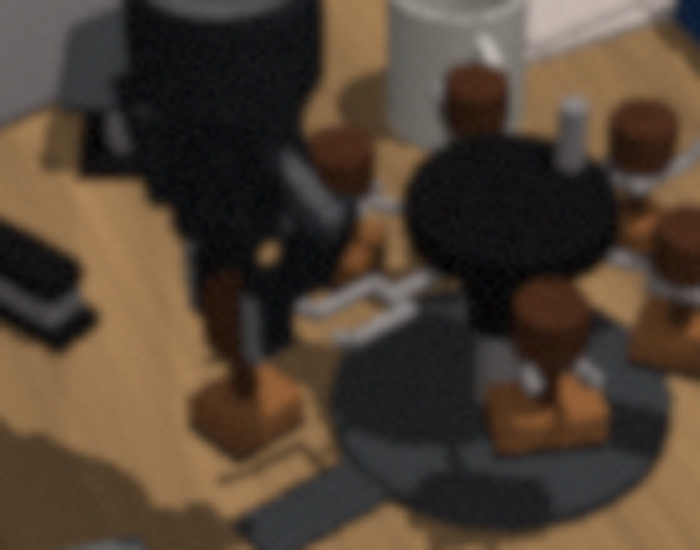

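The stamp at crop (240,370) sits in front of the empty fork (360,305), over the tongue. Fork and stamp are centred to within 1 mm tangentially, so I carry it in 67 mm above the tips.

{"fn": "send_rows", "kwargs": {"deltas": [{"dx":13,"dy":3.4,"dz":-1,"rx":0,"ry":0,"rz":0},{"dx":26,"dy":6.9,"dz":-2,"rx":0,"ry":0,"rz":0},{"dx":39,"dy":10.3,"dz":-2,"rx":0,"ry":0,"rz":0},{"dx":52,"dy":13.8,"dz":-2,"rx":0,"ry":0,"rz":0},{"dx":60,"dy":16,"dz":-2,"rx":0,"ry":0,"rz":0}]}}

```text
clock: 22.65
tcp_pos: [0.5241, 0.1106, 0.1456]
orientation: [0.417, -3.112, 0.008]
contact_force: [-0.1, -0.1, -1.5]
grip_width: 0.0325
gripper_force: 40.2
```

{"fn": "send_rows", "kwargs": {"deltas": [{"dx":3,"dy":0.8,"dz":0,"rx":0,"ry":0,"rz":0},{"dx":4.8,"dy":1.2,"dz":0,"rx":0,"ry":0,"rz":0},{"dx":4.8,"dy":1.2,"dz":0,"rx":0,"ry":0,"rz":0},{"dx":4.8,"dy":1.2,"dz":0,"rx":0,"ry":0,"rz":0}]}}

```text
clock: 22.98
tcp_pos: [0.5268, 0.112, 0.1454]
orientation: [0.418, -3.11, 0.008]
contact_force: [-1.0, -0.3, -0.6]
grip_width: 0.0329
gripper_force: 40.2
```

```bash
python3 -c "
from fk import *
look(); fork()"
```

```text
[0.5268 0.112  0.1454] [-0.264  0.964 -0.005]
side fork px 53
  r 0.08 left -11.1 right 11.8 gap -10.3 7.9 z 0.1126
  r 0.09 left -12.5 right 12.4 gap -10.9 11.6 z 0.1132
  r 0.1 left -11.6 right 12.4 gap -10.7 11.9 z 0.1162
  r 0.106 left -11.4 right 12.7 gap -10.9 11.6 z 0.1199
  stamp dz -0.017 24 r 91.4 100.1 t -17.8 13.3
  stamp dz -0.04 55 r 70.9 113.0 t -18.0 13.0
  stamp dz -0.062 156 r 62.5 104.8 t -17.4 17.3
top fork px 0
tcp r,t 0.08342132674328666 0.0006333083538474435
top 134 fork mod60 15.3 (want 14.4) 0.0834
top 141 fork mod60 15.1 (want 14.4) 0.0841
top 77 fork mod60 17.0 (want 14.4) 0.09
top 126 fork mod60 15.8 (want 14.4) 0.0846
top 77 fork mod60 13.4 (want 14.4) 0.0896
side 95 fork mod60 15.0 (want 14.4) 0.0823
side 135 fork mod60 15.6 (want 14.4) 0.0836
side 153 fork mod60 15.1 (want 14.4) 0.0835
side 156 fork mod60 15.4 (want 14.4) 0.0838
```

{"fn": "send_rows", "kwargs": {"deltas": [{"dx":0,"dy":0,"dz":-4,"rx":0,"ry":0,"rz":0},{"dx":0,"dy":0,"dz":-8,"rx":0,"ry":0,"rz":0},{"dx":0,"dy":0,"dz":-11,"rx":0,"ry":0,"rz":0},{"dx":0,"dy":0,"dz":-13,"rx":0,"ry":0,"rz":0},{"dx":0,"dy":0,"dz":-13,"rx":0,"ry":0,"rz":0}]}}

```text
clock: 23.6
tcp_pos: [0.5271, 0.1124, 0.1318]
orientation: [0.419, -3.11, 0.008]
contact_force: [-0.1, 0.0, -0.3]
grip_width: 0.0326
gripper_force: 40.2
```

{"fn": "send_rows", "kwargs": {"deltas": [{"dx":0,"dy":0,"dz":-1,"rx":0,"ry":0,"rz":0},{"dx":0,"dy":0,"dz":-2,"rx":0,"ry":0,"rz":0},{"dx":0,"dy":0,"dz":-2,"rx":0,"ry":0,"rz":0}]}}

```text
clock: 23.85
tcp_pos: [0.5276, 0.1125, 0.1306]
orientation: [0.419, -3.111, 0.008]
contact_force: [-0.3, -0.2, 0.1]
grip_width: 0.0328
gripper_force: 40.3
```

{"fn": "send_rows", "kwargs": {"deltas": [{"dx":0,"dy":0,"dz":-1,"rx":0,"ry":0,"rz":0},{"dx":0,"dy":0,"dz":-1.5,"rx":0,"ry":0,"rz":0},{"dx":0,"dy":0,"dz":-1.5,"rx":0,"ry":0,"rz":0}]}}

```text
clock: 24.1
tcp_pos: [0.5277, 0.1125, 0.1304]
orientation: [0.419, -3.112, 0.007]
contact_force: [-4.6, -1.1, 13.3]
grip_width: 0.0324
gripper_force: 41.6
```

Seated: 13 N at the expected height. I ease off, open, and lift away.

{"fn": "send_rows", "kwargs": {"deltas": [{"dx":0,"dy":0,"dz":1,"rx":0,"ry":0,"rz":0},{"dx":0,"dy":0,"dz":1,"rx":0,"ry":0,"rz":0}]}}

```text
clock: 24.27
tcp_pos: [0.5278, 0.1126, 0.1304]
orientation: [0.419, -3.112, 0.007]
contact_force: [-1.1, -0.6, 4.6]
grip_width: 0.0324
gripper_force: 40.5
```

{"fn": "send_rows", "kwargs": {"deltas": [{"dx":0,"dy":0,"dz":0,"rx":0,"ry":0,"rz":0},{"dx":0,"dy":0,"dz":0,"rx":0,"ry":0,"rz":0},{"dx":0,"dy":0,"dz":0,"rx":0,"ry":0,"rz":0},{"dx":0,"dy":0,"dz":0,"rx":0,"ry":0,"rz":0}], "jaw": 52}}

```text
clock: 24.6
tcp_pos: [0.5275, 0.1124, 0.1298]
orientation: [0.419, -3.111, 0.008]
contact_force: [-0.3, 0.0, -0.3]
grip_width: 0.052
gripper_force: 0.0
```

{"fn": "send_rows", "kwargs": {"deltas": [{"dx":0,"dy":0,"dz":6,"rx":0,"ry":0,"rz":0},{"dx":0,"dy":0,"dz":15,"rx":0,"ry":0,"rz":0},{"dx":0,"dy":0,"dz":30,"rx":0,"ry":0,"rz":0},{"dx":0,"dy":0,"dz":55,"rx":0,"ry":0,"rz":0},{"dx":0,"dy":0,"dz":85,"rx":0,"ry":0,"rz":0}]}}

```text
clock: 25.02
tcp_pos: [0.5266, 0.1122, 0.2155]
orientation: [0.419, -3.109, 0.009]
contact_force: [0.6, 0.5, 0.2]
grip_width: 0.0519
gripper_force: 0.0
```

{"fn": "send_rows", "kwargs": {"deltas": [{"dx":-10,"dy":-25,"dz":10,"rx":0,"ry":0,"rz":0},{"dx":-15,"dy":-60,"dz":20,"rx":0,"ry":0,"rz":0},{"dx":-20,"dy":-95,"dz":20,"rx":0,"ry":0,"rz":0},{"dx":-20,"dy":-130,"dz":20,"rx":0,"ry":0,"rz":0},{"dx":-20,"dy":-160,"dz":20,"rx":0,"ry":0,"rz":0}]}}

```text
clock: 25.43
tcp_pos: [0.5072, -0.0499, 0.2365]
orientation: [0.418, -3.113, 0.008]
contact_force: [0.7, 0.1, -0.4]
grip_width: 0.0525
gripper_force: 0.0
```

{"fn": "send_rows", "kwargs": {"deltas": [{"dx":0,"dy":-30,"dz":0,"rx":0,"ry":0,"rz":0},{"dx":0,"dy":-65,"dz":0,"rx":0,"ry":0,"rz":0},{"dx":0,"dy":-65,"dz":0,"rx":0,"ry":0,"rz":0},{"dx":0,"dy":-65,"dz":0,"rx":0,"ry":0,"rz":0},{"dx":0,"dy":-65,"dz":0,"rx":0,"ry":0,"rz":0}]}}

```text
clock: 25.85
tcp_pos: [0.5077, -0.112, 0.2356]
orientation: [0.419, -3.112, 0.007]
contact_force: [-0.4, 1.1, -0.6]
grip_width: 0.0515
gripper_force: 0.0
```

Run:
```python
from car import *
fork()
from bench import r; o=r.get_obs(); print(o['tcp_pos'],o['qvel'].round(3),o['contact_force'].round(1))
T=grab('top'); S=grab('side')
for f in (T,S):
    P=pts(f);I=f['frame'].astype(int)
    m=(abs(P[...,0]-.526)<.03)&(abs(P[...,1]-.1125)<.03)&(P[...,2]>.135)&(P[...,2]<.16)&(I[...,2]-I[...,0]>15); print(m.sum(),P[m].mean(0).round(4))
c=px(S,[.55,.11,.1])[0].astype(int)
cv2.imwrite('pics/p7.png',np.hstack([cv2.resize(T['frame'][130:260,210:340],(400,400),interpolation=2),cv2.resize(S['frame'][c[1]-70:c[1]+60,c[0]-65:c[0]+65],(400,400),interpolation=2)]))
```

```text
top 144 fork mod60 15.5 (want 14.4) 0.0834
top 131 fork mod60 15.2 (want 14.4) 0.0839
top 139 fork mod60 15.6 (want 14.4) 0.0845
top 140 fork mod60 15.3 (want 14.4) 0.0842
top 136 fork mod60 15.3 (want 14.4) 0.0843
top 150 fork mod60 15.8 (want 14.4) 0.0844
side 129 fork mod60 15.2 (want 14.4) 0.0831
side 154 fork mod60 15.7 (want 14.4) 0.084
[ 0.50778897 -0.11098061  0.23528147] [-0.007  0.002 -0.002  0.003  0.001 -0.001  0.001] [0.3 0.8 0.1]
156 [0.527  0.1118 0.1411]
146 [0.5256 0.1111 0.1403]
```

View pics/p7.png

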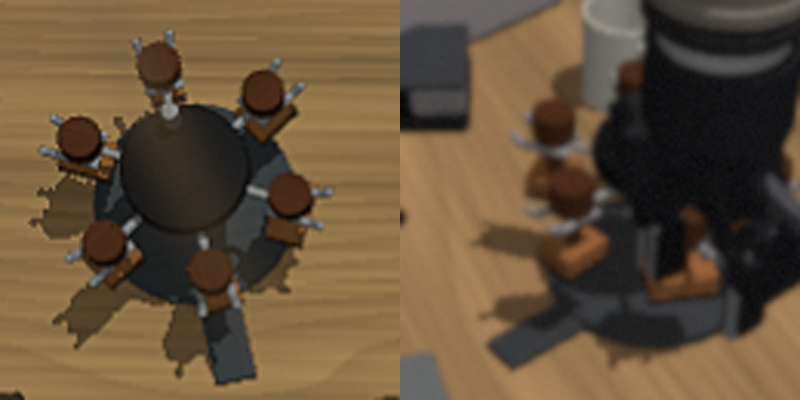

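The stamp hangs on the front hook over the tongue (top crop (210,270)). Its knob top measures 141 mm, the same as its neighbours, and the gripper is clear.

```bash
python3 -c "
from bench import r
print(r.hand_in())"
```

```text
the job is handed in; nothing more can be done
None
```

I turned the carousel's empty hook to the front (within about 1° of the tongue), stood the stamp upright on the blotter and let go of it there, then hung it on that hook and handed the job in at about 26 s.

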